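# Weigh hazelnuts in a thin glass cup, then tip them into the bowl

### The job

Lift the thin glass cup of hazelnuts out of the row on the wooden tray with a light grip, stand it gently on the plate of the dial scale and let go until it has settled to be weighed. Then take it again, this time by its handle only, tip all six nuts into the steel bowl, and stand the empty cup upright and gently on the cork mat. Leave the two spice jars and the tin standing where they are.

Things in the scene. Friction and masses are not known exactly. Their poses are not given: they have to be found in the camera images.
- cup: Clear glass cup with a handle, open at the top, 78 mm high, about 0.2 kg; foot 44 mm in diameter. Origin: centre of its underside; z up through the mouth; +x points towards the handle. Six nuts lie in it, up to about 40 mm above its underside. In the row its handle points more or less away from the robot.
- cup_wall: The thin wall of the cup (fixed to it, same frame): 3 mm thick, a cone of outer radius 23 mm at z = 4 mm widening to 33.5 mm at the rim at z = 78 mm. It cracks if the forces of everything pressing on it add up to more than 80 N (both fingers counted, so a grip of 40 N): use the lightest grip.
- cup_handle (a point): Middle of the cup's handle, 53 mm from the cup's axis, 42 mm above its underside. The handle is a solid, strong round glass bar 11 mm thick in the cup's x-z plane: out from the wall at z = 66 mm, straight down at x = 53 mm from z = 60 to 24 mm, back to the wall at z = 18 mm. No grip limit here. Axes as the cup's.
- nut0: One of six hazelnuts, a brown ball of 17 mm diameter, 10 g; origin at its centre.
- nut1: One of six hazelnuts, a brown ball of 17 mm diameter, 10 g; origin at its centre.
- nut2: One of six hazelnuts, a brown ball of 17 mm diameter, 10 g; origin at its centre.
- nut3: One of six hazelnuts, a brown ball of 17 mm diameter, 10 g; origin at its centre.
- nut4: One of six hazelnuts, a brown ball of 17 mm diameter, 10 g; origin at its centre.
- nut5: One of six hazelnuts, a brown ball of 17 mm diameter, 10 g; origin at its centre.
- scale: White dial kitchen scale, fixed: housing 108 x 116 mm, 74 mm high, dial and needle on the side that faces its -x. Origin: centre of its underside, z up.
- plate_top (a point): Centre of the top face of the scale's round steel plate, 112 mm in diameter, flat, 92 mm above the worktop when empty; it sinks as it is loaded. Fixed to the plate.
- scale_plate (a joint): How far the scale's spring plate has sunk, m: 0 empty, 1.6 mm more for each newton (about 4 to 5 mm under the full cup). 16 mm is the end of its dial (1 kg); pressing it down that far overloads it.
- bowl: Round steel mixing bowl, fixed, open at the top: outer radius 42 mm at the bottom, 66 mm at z = 18 mm, 80 mm at the rim at z = 58 mm; wall 3 mm. Origin: centre of its underside.
- mat: Round cork mat, fixed, 112 mm in diameter, 6 mm thick. Origin: centre of its underside.
- tray: Low wooden tray, fixed, 112 mm (its x) by 372 mm (its y), floor 8 mm high, lip 16 mm high. Cup, spice jars and tin stand on its floor in a row along its y, about 86 mm from centre to centre, in any order. Origin: centre of its underside.
- can_opener: Bench can opener bolted to the worktop at the front right corner, an obstacle: origin at its foot; an upright steel column of 25 mm diameter at x = 0.305, y = -0.365 (world), 375 mm high, with a crank on its top that hangs down (z 0.23 to 0.4, y -0.33 to -0.46), its black grip reaching out to x = 0.42. Not to be used.
- spice_a: Spice jar with a dark cap, 41 mm in diameter, 105 mm high, loose, on the tray. Origin: centre of its underside.
- spice_b: Spice jar with a dark cap and a green label, 44 mm in diameter, 105 mm high, loose, on the tray. Origin: centre of its underside.
- tomato_tin: Food tin, 58 mm in diameter, 72 mm high, loose, on the tray. Origin: centre of its underside.
Not all that is in view belongs to the job. What is shaped like the cup but yellow is not meant.

How it is judged:
By the outcome, as a careful person would: the job done as asked, in the order asked, and still so for the second after the job is handed in, with the robot touching nothing.
It also fails if it takes over 69 s, if anything falls off the work surface, if the arm or the gripper's body presses on something with over 40 N, if the wrist force passes 120 N, or if a joint passes its speed limit or range.

### The arm

A 7-joint arm with a two-finger parallel gripper is mounted at the origin on a cart in front of the work surface, level with it; the furniture and walls round the work are solid. World frame = base frame: x ahead of the robot, y to its left, z up, the work surface at z = 0. Lengths are in mm, angles in rad, forces in N, time in s.
With the tool pointing down it reaches from about 400 to 850 mm from the base axis. Payload 10.4 kg.
Tool frame: the origin (TCP) lies at the very end of the fingers, on their centre line; the grasp point (between the pads) lies 19 mm behind it; x points along the fingers, z is the direction in which the jaws open and shut, and the axes are right-handed (so a half turn about x gives the same grasp; the last joint's range is limited). The gripper opens to 85 mm and grips with 20 to 120 N. Pads are 22 mm wide; open, the fingers measure 114 mm over their backs; the gripper's body (76 mm by 85 mm) begins 54 mm behind the grasp point. The pads swing forward as they close: fully open they stand 13 mm farther back than shut.
Start: joints at [1.14, 0.332, -0.065, 1.46, 0.022, 1.35, -0.088], TCP at [247.892, -573.76, 231.338] pointing down, gripper open.
Joint ranges: [-2.6, 2.6], [-0.5, 2.12], [-1.47, 1.34], [0.16, 2.42], [-1.27, 4.41], [0.06, 2.06], [-2.6, 2.6]. Speed limits (rad/s): [2.22, 2.22, 2.79, 2.79, 3.14, 3.14, 3.14].

### API

Orientations are given as a rotation vector (axis times angle).
In Python, from plant import env, optics gives the robot as it stands.
- The arm moves only by the shell command python3 -m creep 'ROWS' [FORCE]. ROWS is JSON, a list of rows, each an object with "translation": the shift along the tool's x, y, z in mm, a list of three; "turn": the turn, a rotation vector about the tool's x, y, z in degrees, a list of three; "gripper": the gripper's target within -1 to 1 (fully open at 1, half-way at 0, shut at -1). In form: [{"translation": [x, y, z], "turn": [wx, wy, wz], "gripper": gripper}, ...]. A call has 1 to 12 rows; each row is the pose to reach, as a shift and turn from the pose measured when the call began, along the tool's axes at that moment; what a row does not reach only later rows make up. A row lasts 1/12 s, in which the tool goes at most 41.7 mm and 7.16 degrees, less where a joint would pass 70% of its speed; a pose out of reach is approached as far as the arm can. A call with a gripper value outside its range is refused whole. The fingers move at their own pace and stop on an object; FORCE is the grip in N (left out, the last holds). Time passes only in rows, so rows that repeat a pose let the fingers close. It gives the time, the measured TCP pose, the force and the opening at its end, in the units of the state.
- env.observe(): the state, without advancing time (a new reading comes with each control period).
- optics.snapshot(name): name is "side" or "top"; returns a dict with "color" (400x640x3 uint8, red, green, blue), "z_map" (400x640 float32, mm along the optical axis (not along the pixel's ray), 0 where there is no reading), "intrinsics" (3x3 intrinsics, pixels), "R" (3x3) and "t" (3): a world point X has camera coordinates R X + t. Camera axes: x right, y down, z forward; pixel columns grow to the right and rows downward; lengths in mm; the calibration is good to about 2 mm. A picture is of the moment at which its call begins.
- env.sign_off(): hands the job in, once; it reports no verdict.
The state is a dict: "t": time; "joint_positions": joint angles; "dq": joint speeds; "tau": joint torques, N m; "eef_pos": TCP position; "orientation": TCP orientation; "wrist_force": force on the tool from outside, world axes, zero at the start; "moment": the same for the moment, N m; "finger_gap": finger opening in mm.
Only numpy, scipy, OpenCV 4.12 (cv2) and the standard library are available. Lean on these libraries where they do the work, as an engineer would, in place of code of your own. Each camera call takes 0.05 s, during which the arm holds its last target. There are 200 camera calls.

## Working session

There is one attempt and no reset: what is moved stays moved. The work goes in short steps, Python scripts to look and compute and a shell command to move; the robot and the scene stay as the last step left them, time stands still between calls to the robot, and variables do not carry over. Pictures are saved under pics/ and viewed, about 8 in all and at most 12, crops included, and the job is handed in when it is done.

```bash
mkdir -p pics; ls
cat > h.py <<'E'
import numpy as np, cv2
from plant import env, optics
from scipy.spatial.transform import Rotation as Ro
def snap(n,f=None):
    s=optics.snapshot(n)
    if f: cv2.imwrite('pics/'+f,s['color'][:,:,::-1])
    return s
def cloud(s):
    K,R,t=[np.array(s[k],float) for k in('intrinsics','R','t')]
    z=s['z_map'].astype(float); v,u=np.mgrid[:z.shape[0],:z.shape[1]]
    c=np.stack([(u-K[0,2])/K[0,0]*z,(v-K[1,2])/K[1,1]*z,z],-1)
    P=(c-t)@R; P[z==0]=np.nan
    return P
def ray(s,u,v,h):
    "world point on plane z=h through the pixel"
    K,R,t=[np.array(s[k],float) for k in('intrinsics','R','t')]
    o=-R.T@t; d=R.T@np.array([(u-K[0,2])/K[0,0],(v-K[1,2])/K[1,1],1])
    return o+d*(h-o[2])/d[2]
def proj(s,X):
    K,R,t=[np.array(s[k],float) for k in('intrinsics','R','t')]
    c=K@(R@np.array(X,float)+t); return c[:2]/c[2]
def delta(p,Rt=None):
    o=env.observe(); R0=Ro.from_rotvec(o['orientation'])
    d=R0.inv().apply(np.array(p)-o['eef_pos'])
    w=(R0.inv()*Rt).as_rotvec(degrees=True) if Rt is not None else np.zeros(3)
    return d.round(1),w.round(2)
E
python3 - <<'E'
from h import *
a=snap('top','top0.png');b=snap('side','side0.png')
np.savez('/tmp/a.npz',**a);np.savez('/tmp/b.npz',**b)
o=env.observe();print({k:np.round(v,3) for k,v in o.items()})
print(Ro.from_rotvec(o['orientation']).as_matrix().round(3))
for s in(a,b): R=np.array(s['R']);print((-R.T@s['t']).round(0),R.round(2).tolist(), s['intrinsics'][0][0])
E
```

```text
pics
{'t': np.float64(0.1), 'joint_positions': array([ 1.14 ,  0.333, -0.065,  1.461,  0.022,  1.35 , -0.088]), 'dq': array([-0.   , -0.001,  0.   , -0.001,  0.   , -0.001, -0.001]), 'tau': array([ 1.0000e-03, -6.2675e+01,  4.9000e-02, -3.9243e+01,  1.6000e-02,
        7.0000e-03, -0.0000e+00]), 'eef_pos': array([ 247.737, -573.433,  230.594]), 'orientation': array([ 0.904,  1.376, -0.903]), 'wrist_force': array([-0.698,  0.66 , -0.353]), 'moment': array([0.022, 0.013, 0.013]), 'finger_gap': np.float64(85.645)}
[[-0.001  0.918  0.397]
 [ 0.001  0.397 -0.918]
 [-1.    -0.    -0.001]]
[ 360.  -48. 1154.] [[0.02, -1.0, 0.01], [-0.98, -0.02, -0.18], [0.18, -0.01, -0.98]] 421.99045407947074
[ -6. 760. 954.] [[-0.83, -0.56, 0.01], [-0.38, 0.55, -0.74], [0.41, -0.62, -0.67]] 494.3037216758763
```

View pics/top0.png

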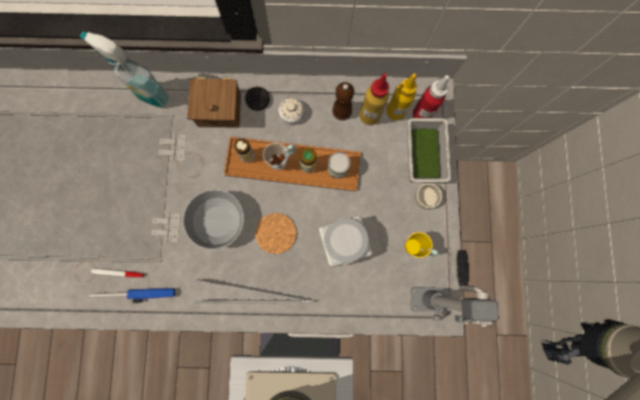

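View pics/side0.png

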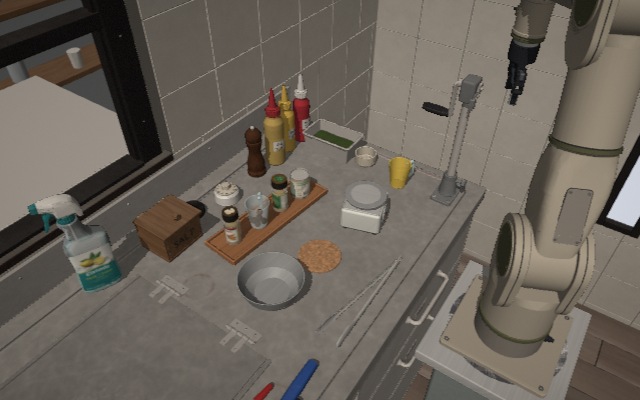

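Top view: the cup is second in the row at about (276,155), with its handle towards (290,148). Spice_a is at (244,150), spice_b at (309,158) and the tin at (339,165). The bowl is at (214,220), the mat at (276,233), the scale at (346,241) and the can opener at (450,300).

Run:
```python
from h import *
a=dict(np.load('/tmp/a.npz'));b=dict(np.load('/tmp/b.npz'))
c=a['color'][125:200,215:375][:,:,::-1];c=cv2.resize(c,None,fx=5,fy=5,interpolation=cv2.INTER_CUBIC)
d=b['color'][160:265,200:340][:,:,::-1];d=cv2.resize(d,None,fx=4,fy=4,interpolation=cv2.INTER_CUBIC)
cv2.imwrite('pics/c1.png',c);cv2.imwrite('pics/c2.png',d)
P=cloud(a)
for n,u,v,r in [('bowl',214,220,36),('mat',276,233,22),('plate',346,241,24),('spa',243,148,14),('spb',309,157,14),('tin',339,165,14),('cup',276,155,16)]:
    q=P[v-r:v+r,u-r:u+r].reshape(-1,3);q=q[~np.isnan(q).any(1)]
    z0,z1={'bowl':(50,66),'mat':(3,12),'plate':(86,97),'spa':(100,120),'spb':(100,120),'tin':(72,88),'cup':(60,95)}[n]
    m=q[(q[:,2]>z0)&(q[:,2]<z1)]
    if len(m)>5: (cx,cy),rr=cv2.minEnclosingCircle(m[:,:2].astype(np.float32)); print(n,len(m),m.mean(0).round(1),'circ',round(cx,1),round(cy,1),round(rr,1))
    else: print(n,len(m))
# tray lip: points 12..20
q=P[125:200,215:375].reshape(-1,3);q=q[(q[:,2]>12)&(q[:,2]<20)].astype(np.float32)
print('tray',cv2.minAreaRect(q[:,:2].copy()))
```

```text
bowl 402 [504.  224.5  56. ] circ 500.9 214.0 79.8
mat 1241 [472.2  53.5   6.1] circ 473.2 51.3 79.8
plate 1523 [ 450.2 -131.8   92.2] circ 450.8 -131.7 55.8
spa 208 [684.1 138.8 111.8] circ 685.3 139.3 21.1
spb 236 [660.9 -31.  112.6] circ 662.9 -30.9 22.1
tin 358 [ 655.9 -113.2   77.6] circ 655.6 -113.2 28.6
cup 241 [680.   53.   77.5] circ 677.0 47.7 41.7
tray ((678.1734619140625, 9.39105224609375), (212.37118530273438, 436.42449951171875), 3.2617859840393066)
```

View pics/c1.png

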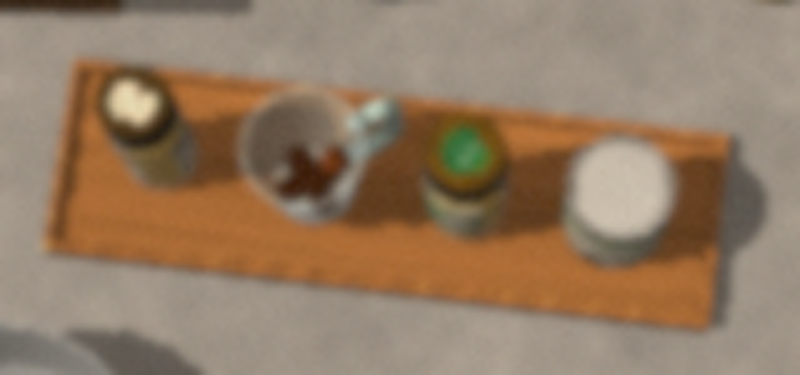

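View pics/c2.png

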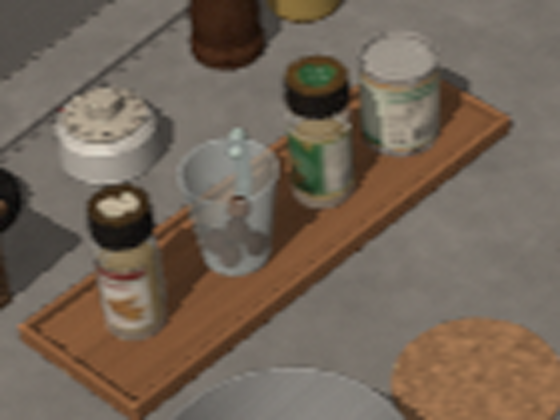

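The crops show the cup between spice_a and spice_b. Its rim is centred near crop 1 (303,150), and the handle points up-right towards (380,120), roughly towards world -y/+x. I'll fit the cup's pose from both depth maps.

Run:
```python
from h import *
from scipy.optimize import least_squares
a=dict(np.load('/tmp/a.npz'));b=dict(np.load('/tmp/b.npz'))
for s,(u0,u1,v0,v1) in((a,(258,300,138,175)),(b,(243,275,190,235))):
    q=cloud(s)[v0:v1,u0:u1].reshape(-1,3);q=q[~np.isnan(q).any(1)]
    q=q[(q[:,2]>25)&(q[:,2]<95)&(abs(q[:,1]-54)<75)&(abs(q[:,0]-673)<75)]
    r=q[q[:,2]>78]
    f=lambda p,q:np.hypot(q[:,0]-p[0],q[:,1]-p[1])-(23+10.5/74*(np.clip(q[:,2]-12,0,74)))
    m=np.hypot(q[:,0]-673,q[:,1]-54)<38
    S=least_squares(f,[673,54],args=(q[m],),loss='soft_l1',f_scale=2);c=S.x
    S2=least_squares(f,[673,54],args=(r,),loss='soft_l1',f_scale=2)
    d=q[:,:2]-c; h=np.hypot(*d.T)>41
    print(len(q),c.round(1),S2.x.round(1),len(r),h.sum(),np.degrees(np.arctan2(d[h,1],d[h,0])).round(0)[:40],d[h].mean(0).round(1),np.hypot(*d[h].T).max())
# predicted pixels
for ang in(-30,-45,-60,-75):
    e=np.array([np.cos(np.radians(ang)),np.sin(np.radians(ang))])
    for x,z in((53,60),(53,24)):
        X=[*(np.array([673,54])+e*x),z+8]
        print(ang,z,'crop top',((proj(a,X)-[215,125])*5+2).round(0),'crop side',((proj(b,X)-[200,160])*4+1.5).round(0))
print('rim c',((proj(a,[673,54,86])-[215,125])*5+2).round(0),((proj(b,[673,54,86])-[200,160])*4+1.5).round(0))
```

```text
540 [668.7  53.4] [670.5  53. ] 133 52 [-49. -52. -52. -53. -54. -52. -52. -54. -56. -57. -56. -57. -53. -55.
 -57. -58. -58. -59. -59. -57. -60. -60. -59. -60. -60. -61. -56. -58.
 -59. -58. -55. -58. -60. -59. -48. -50. -54. -59. -59. -60.] [ 24.7 -41.7] 63.269182685496155
670 [670.3  55.1] [670.2  54.6] 164 43 [-88. -91. -94. -86. -91. -97. -56. -59. -86. -91. -93. -52. -56. -60.
 -62. -84. -92. -94. -64. -85. -91. -94. -83. -91. -91. -88. -93. -88.
 -92. -87. -93. -91. -90. -88. -93. -88. -91. -85. -91. -86.] [  4.1 -61.8] 71.50429340706452
-30 60 crop top [357.  73.] crop side [203. 141.]
-30 24 crop top [361.  94.] crop side [207. 180.]
-45 60 crop top [377.  89.] crop side [223. 137.]
-45 24 crop top [380. 109.] crop side [227. 176.]
-60 60 crop top [392. 109.] crop side [243. 136.]
-60 24 crop top [395. 128.] crop side [247. 175.]
-75 60 crop top [401. 132.] crop side [262. 139.]
-75 24 crop top [404. 151.] crop side [266. 178.]
rim c [302. 145.] [228. 168.]
```

The cup is at about (670, 54) with its handle at azimuth -58°. I'll raise the tool clear of the can opener and swing over, with the jaws at azimuth 32°.

```bash
cat > log.py <<'E'
import json,sys
from h import *
o=env.observe()
d={k:np.array(v).tolist() for k,v in o.items()}
open('log.jsonl','a').write(json.dumps(d)+'\n')
M=Ro.from_rotvec(o['orientation']).as_matrix()
print('t',round(d['t'],2),'q',np.round(d['joint_positions'],2),'p',np.round(d['eef_pos'],1),'F',np.round(d['wrist_force'],1),'gap',round(d['finger_gap'],1),'x',M[:,0].round(2),'zaz',round(np.degrees(np.arctan2(M[1,2],M[0,2])),1))
E
python3 log.py
python3 -m creep '[{"translation":[-240,0,0],"turn":[0,0,0],"gripper":1},{"translation":[-240,0,0],"turn":[0,0,0],"gripper":1},{"translation":[-240,0,0],"turn":[0,0,0],"gripper":1},{"translation":[-240,0,0],"turn":[0,0,0],"gripper":1},{"translation":[-240,0,0],"turn":[0,0,0],"gripper":1},{"translation":[-240,0,0],"turn":[0,0,0],"gripper":1},{"translation":[-240,0,0],"turn":[0,0,0],"gripper":1}]' 20
python3 log.py
python3 -m creep '[{"translation":[0,520,-420],"turn":[-98,0,0],"gripper":1},{"translation":[0,520,-420],"turn":[-98,0,0],"gripper":1},{"translation":[0,520,-420],"turn":[-98,0,0],"gripper":1},{"translation":[0,520,-420],"turn":[-98,0,0],"gripper":1},{"translation":[0,520,-420],"turn":[-98,0,0],"gripper":1},{"translation":[0,520,-420],"turn":[-98,0,0],"gripper":1},{"translation":[0,520,-420],"turn":[-98,0,0],"gripper":1},{"translation":[0,520,-420],"turn":[-98,0,0],"gripper":1},{"translation":[0,520,-420],"turn":[-98,0,0],"gripper":1},{"translation":[0,520,-420],"turn":[-98,0,0],"gripper":1}]'
python3 log.py
```

```text
t 0.1 q [ 1.14  0.33 -0.06  1.46  0.02  1.35 -0.09] p [ 247.7 -573.4  230.6] F [-0.7  0.7 -0.4] gap 85.6 x [-0.  0. -1.] zaz -66.6
t: 0.68
eef_pos: [248.1, -574.1, 477.4]
orientation: [0.9, 1.368, -0.906]
wrist_force: [0.2, 0.5, 0.4]
finger_gap: 85.3
t 0.68 q [ 1.12  0.35 -0.04  0.93  0.02  1.85 -0.08] p [ 248.1 -574.1  477.4] F [0.2 0.5 0.4] gap 85.3 x [ 0.   -0.01 -1.  ] zaz -66.6
t: 1.52
eef_pos: [442.2, -202.9, 472.8]
orientation: [-0.078, 1.569, 0.068]
wrist_force: [0.2, -0.6, 0.5]
finger_gap: 85.5
t 1.52 q [ 0.76  0.04 -0.44  1.31  0.02  1.79  0.42] p [ 442.2 -202.9  472.8] F [ 0.2 -0.6  0.5] gap 85.5 x [ 0.   -0.01 -1.  ] zaz 5.3
```

```bash
cat > d.py <<'E'
# usage: d.py x y z jawaz  -> shift/turn in tool axes for a pointing-down pose
import sys
from h import *
x,y,z,az=map(float,sys.argv[1:5]);c,s=np.cos(np.radians(az)),np.sin(np.radians(az))
X=np.array([0,0,-1.]);Z=np.array([c,s,0]);Y=np.cross(Z,X)
print(*delta([x,y,z],Ro.from_matrix(np.stack([X,Y,Z],1))))
E
python3 d.py 670 54 170 32
cat > fit.py <<'E'
from h import *
import json
from scipy.optimize import least_squares
L=[json.loads(l) for l in open('log.jsonl')]
def rz(a):return Ro.from_euler('z',a)
def ry(a):return Ro.from_euler('y',a)
def fk(q,p):
    # d1,L1,e1,L2,e2,a6,L3 ; signs j1 -
    d1,L1,e,L2,a6,L3=p[:6]
    R=rz(-q[0]);P=np.array([0,0,d1])
    R=R*ry(q[1])*rz(S[0]*q[2]);P=P+R.apply([e,0,L1])
    R=R*ry(q[3]);P=P+R.apply([-e,0,0])
    R=R*rz(S[1]*q[4]);P=P+R.apply([0,0,L2])
    R=R*ry(q[5]);P=P+R.apply([a6,0,0]);
    R=R*rz(S[2]*q[6]);P=P+R.apply([0,0,L3])
    return P,R
S=[-1,-1,-1]
E
python3 - <<'E'
import fit,itertools
from fit import *
for S in itertools.product([-1,1],repeat=3):
    fit.S=S
    f=lambda p:np.concatenate([fk(l['joint_positions'],p)[0]-l['eef_pos'] for l in L])
    r=least_squares(f,[300,480,0,480,0,400])
    Q=[(fk(l['joint_positions'],r.x)[1].inv()*Ro.from_rotvec(l['orientation'])) for l in L]
    sp=max((Q[0].inv()*k).magnitude() for k in Q)
    print(S,r.cost.round(2),r.x.round(1),sp.round(4),Q[0].as_matrix().round(2).tolist())
E
```

```text
[301.5 236.5 250.6] [-26.67  -0.06   0.34]Traceback (most recent call last):
  File "<stdin>", line 9, in <module>
AttributeError: 'float' object has no attribute 'round'
```

```bash
python3 -m creep '[{"translation":[300,237,250],"turn":[-26.7,0,0.3],"gripper":1},{"translation":[300,237,250],"turn":[-26.7,0,0.3],"gripper":1},{"translation":[300,237,250],"turn":[-26.7,0,0.3],"gripper":1},{"translation":[300,237,250],"turn":[-26.7,0,0.3],"gripper":1},{"translation":[300,237,250],"turn":[-26.7,0,0.3],"gripper":1},{"translation":[300,237,250],"turn":[-26.7,0,0.3],"gripper":1},{"translation":[300,237,250],"turn":[-26.7,0,0.3],"gripper":1},{"translation":[300,237,250],"turn":[-26.7,0,0.3],"gripper":1},{"translation":[300,237,250],"turn":[-26.7,0,0.3],"gripper":1},{"translation":[300,237,250],"turn":[-26.7,0,0.3],"gripper":1},{"translation":[300,237,250],"turn":[-26.7,0,0.3],"gripper":1},{"translation":[300,237,250],"turn":[-26.7,0,0.3],"gripper":1}]' >/dev/null
python3 log.py; python3 d.py 670 54 45 32
python3 - <<'E'
import fit,itertools
from fit import *
for S in itertools.product([-1,1],repeat=3):
    fit.S=S
    f=lambda p:np.concatenate([fk(l['joint_positions'],p)[0]-l['eef_pos'] for l in L])
    r=least_squares(f,[300,480,0,480,0,400])
    Q=[(fk(l['joint_positions'],r.x)[1].inv()*Ro.from_rotvec(l['orientation'])) for l in L]
    sp=max((Q[0].inv()*k).magnitude() for k in Q)
    print(S,round(float(r.cost),2),r.x.round(1),round(sp,4),Q[0].as_matrix().round(2).tolist())
E
```

```text
t 2.52 q [ 0.27  0.55 -0.61  1.38  0.31  1.32  0.21] p [667.7  60.4 163. ] F [-0.7  0.6 -1.2] gap 86.0 x [-0.01  0.   -1.  ] zaz 32.4
[118.   -7.5  -0.6] [ 0.39 -0.47 -0.44]
(-1, -1, -1) 2788.99 [3375.3  546.5   45.8  467.1   54.3 3584.5] 0.0 [[-0.0, 0.0, -1.0], [0.0, 1.0, 0.0], [1.0, -0.0, -0.0]]
(-1, -1, 1) 2788.99 [3375.3  546.5   45.8  467.1   54.3 3584.5] 1.0112 [[-0.0, -0.18, -0.98], [-0.0, 0.98, -0.18], [1.0, -0.0, -0.0]]
(-1, 1, -1) 2832.4 [-163.2  457.1  -13.7  492.    -2.5  -81.2] 0.5784 [[-0.0, 0.01, -1.0], [-0.04, 1.0, 0.01], [1.0, 0.04, -0.0]]
(-1, 1, 1) 2832.4 [-163.2  457.1  -13.7  492.    -2.5  -81.2] 0.9922 [[0.0, -0.17, -0.99], [-0.04, 0.99, -0.17], [1.0, 0.04, -0.0]]
(1, -1, -1) 71600.02 [-767.6  537.5 -180.9  425.7 -108.1 -755.2] 1.0987 [[0.0, 0.12, -0.99], [0.04, 0.99, 0.12], [1.0, -0.04, -0.0]]
(1, -1, 1) 71600.02 [-767.6  537.5 -180.9  425.7 -108.1 -755.2] 1.768 [[-0.0, -0.05, -1.0], [0.04, 1.0, -0.05], [1.0, -0.04, -0.0]]
(1, 1, -1) 72912.2 [30860.2  1376.1   369.5   237.2   464.7 32061.7] 1.1042 [[-0.0, 0.13, -0.99], [-0.0, 0.99, 0.13], [1.0, 0.0, -0.0]]
(1, 1, 1) 72912.2 [30860.2  1376.1   369.5   237.2   464.7 32061.8] 1.7495 [[0.0, -0.05, -1.0], [-0.0, 1.0, -0.05], [1.0, 0.0, -0.0]]
```

```bash
python3 -m creep '[{"translation":[5,-7.5,-0.6],"turn":[0.4,-0.5,-0.4],"gripper":1},{"translation":[25,-7.5,-0.6],"turn":[0.4,-0.5,-0.4],"gripper":1},{"translation":[50,-7.5,-0.6],"turn":[0.4,-0.5,-0.4],"gripper":1},{"translation":[75,-7.5,-0.6],"turn":[0.4,-0.5,-0.4],"gripper":1},{"translation":[100,-7.5,-0.6],"turn":[0.4,-0.5,-0.4],"gripper":1},{"translation":[120,-7.5,-0.6],"turn":[0.4,-0.5,-0.4],"gripper":1},{"translation":[129,-7.5,-0.6],"turn":[0.4,-0.5,-0.4],"gripper":1},{"translation":[129,-7.5,-0.6],"turn":[0.4,-0.5,-0.4],"gripper":1}]' >/dev/null
python3 log.py; python3 d.py 670 54 33 32
python3 - <<'E'
from h import *
a=snap('top');b=snap('side')
A=cv2.resize(a['color'][115:195,220:320],None,fx=4,fy=4,interpolation=cv2.INTER_CUBIC)
B=cv2.resize(b['color'][150:250,190:290],None,fx=4,fy=4,interpolation=cv2.INTER_CUBIC)
A=cv2.copyMakeBorder(A,0,80,0,0,cv2.BORDER_CONSTANT)
cv2.imwrite('pics/g1.png',np.hstack([A,B])[:,:,::-1])
E
```

```text
t 3.18 q [ 0.25  0.67 -0.56  1.5   0.38  1.09  0.17] p [668.5  52.4  32.1] F [-0.7  0.1  0.9] gap 85.5 x [-0. -0. -1.] zaz 31.9
[-0.9  0.6  2.1] [-0.08 -0.13 -0.08]
```

View pics/g1.png

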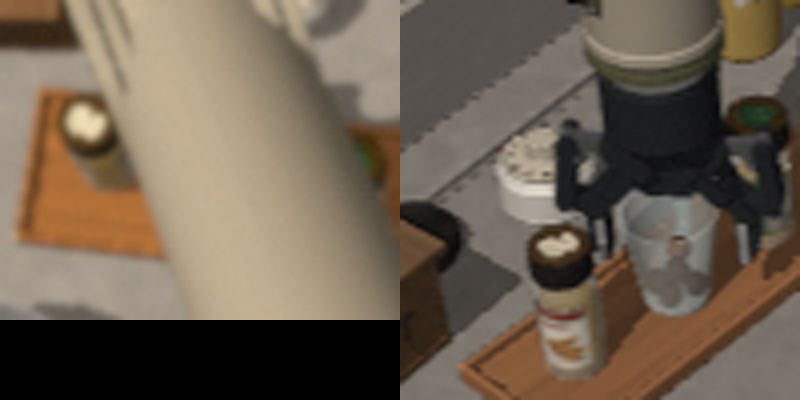

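The side view shows the fingers on both sides of the cup (left finger at (600,235), right at (745,240), cup axis at about (668,250)), and they are clear of both jars. Closing gently at 20 N.

```bash
python3 -m creep '[{"translation":[-1,0.5,1.5],"turn":[0,0,0],"gripper":0.75},{"translation":[-1,0.5,1.5],"turn":[0,0,0],"gripper":0.6},{"translation":[-1,0.5,1.5],"turn":[0,0,0],"gripper":0.54},{"translation":[-1,0.5,1.5],"turn":[0,0,0],"gripper":0.48},{"translation":[-1,0.5,1.5],"turn":[0,0,0],"gripper":0.42},{"translation":[-1,0.5,1.5],"turn":[0,0,0],"gripper":0.36},{"translation":[-1,0.5,1.5],"turn":[0,0,0],"gripper":0.3},{"translation":[-1,0.5,1.5],"turn":[0,0,0],"gripper":0.2},{"translation":[-1,0.5,1.5],"turn":[0,0,0],"gripper":0.1},{"translation":[-1,0.5,1.5],"turn":[0,0,0],"gripper":0.1}]' 20 >/dev/null
python3 log.py; python3 d.py 670 54 33 32
python3 -m creep '[{"translation":[-4,0,0],"turn":[0,0,0],"gripper":0},{"translation":[-10,0,0],"turn":[0,0,0],"gripper":0},{"translation":[-20,0,0],"turn":[0,0,0],"gripper":0},{"translation":[-35,0,0],"turn":[0,0,0],"gripper":0},{"translation":[-50,0,0],"turn":[0,0,0],"gripper":0},{"translation":[-50,0,0],"turn":[0,0,0],"gripper":0},{"translation":[-50,0,0],"turn":[0,0,0],"gripper":0}]' >/dev/null
python3 log.py
```

```text
t 4.12 q [ 0.25  0.66 -0.57  1.49  0.38  1.1   0.17] p [672.3  54.4  38.4] F [-2.5 -1.6 10.1] gap 64.8 x [ 0.  0. -1.] zaz 31.9
[ 5.4  0.9 -2.2] [-0.07  0.19  0.1 ]
t 4.7 q [ 0.26  0.61 -0.59  1.45  0.35  1.18  0.19] p [673.   54.6  90.1] F [ 0.1  0.4 -2.7] gap 64.7 x [ 0.01  0.   -1.  ] zaz 31.9
```

```bash
cat > fit.py <<'E'
from h import *
import json
from scipy.optimize import least_squares
S=[-1,-1,-1]
def rz(a):return Ro.from_euler('z',a)
def ry(a):return Ro.from_euler('y',a)
TQ=Ro.from_matrix([[0,0,-1],[0,1,0],[1,0,0]])
def fk(q,p):
    p=np.array(p).reshape(-1,3)
    R=rz(-q[0]);P=R.apply(p[0])
    R=R*ry(q[1]);R=R*rz(-q[2]);P=P+R.apply(p[1])
    R=R*ry(q[3]);R=R*rz(-q[4]);P=P+R.apply(p[2])
    R=R*ry(q[5]);P=P+R.apply([p[3][0],0,0]);R=R*rz(-q[6]);P=P+R.apply([0,0,p[3][2]])
    return P,R*TQ
def load():
    return [json.loads(l) for l in open('log.jsonl')]
P0=np.array([0,0,300,0,0,480,0,0,480,0,0,400.])
def fitp(w=0.003):
    L=load()
    f=lambda p:np.concatenate([fk(l['joint_positions'],p)[0]-l['eef_pos'] for l in L]+[(p-P0)*w])
    r=least_squares(f,P0)
    return r.x,np.abs(r.fun[:-12]).max()
if __name__=='__main__':
    for w in(.001,.01): x,m=fitp(w);print(x.reshape(-1,3).round(1).tolist(),round(float(m),2))
E
python3 fit.py
```

```text
[[-0.0, -21.8, 258.6], [-0.0, -23.5, 448.6], [-0.0, -0.3, 490.0], [-0.0, 0.0, 343.5]] 0.0
[[-0.0, -21.7, 280.1], [-0.1, -23.6, 448.6], [-0.1, -0.3, 490.0], [-0.0, 0.0, 365.1]] 0.24
```

The kinematic model fits the logged poses exactly. I'll use it to pick a handle direction on the scale, a handle grip pitch and a pour that the arm can reach.

```bash
cat > ik.py <<'E'
import numpy as np
from scipy.optimize import least_squares
from fit import fitp
P,_=fitp(1e-4); P=P.reshape(-1,3)
LO=np.array([-2.6,-.5,-1.47,.16,-1.27,.06,-2.6]);HI=np.array([2.6,2.12,1.34,2.42,4.41,2.06,2.6])
TQ=np.array([[0,0,-1],[0,1,0],[1,0,0.]])
def rz(a):c,s=np.cos(a),np.sin(a);return np.array([[c,-s,0],[s,c,0],[0,0,1]])
def ry(a):c,s=np.cos(a),np.sin(a);return np.array([[c,0,s],[0,1,0],[-s,0,c]])
def fk(q,full=False):
    R=rz(-q[0]);p=R@P[0];sh=p
    R=R@ry(q[1])@rz(-q[2]);p=p+R@P[1];el=p
    R=R@ry(q[3])@rz(-q[4]);p=p+R@P[2];wr=p
    R=R@ry(q[5])@rz(-q[6]);p=p+R[:,2]*P[3,2]
    return (p,R@TQ,el,wr) if full else (p,R@TQ)
def ik(p,R,q0,reg=1e-3,m=.04):
    q0=np.clip(q0,LO+m+.01,HI-m-.01)
    def f(q):
        a,B=fk(q);return np.concatenate([(a-p)/100,((B-R)*1.).ravel(),reg*(q-q0)])
    r=least_squares(f,q0,bounds=(LO+m,HI-m),max_nfev=60)
    a,B=fk(r.x);return r.x,np.linalg.norm(a-p),np.linalg.norm(B-R)
def ok(s):return s[1]<3 and s[2]<.03
def cupR(psi):return rz(np.radians(psi))
def graspR(th,fl):  # tool in cup frame, approach pitch th below horizontal, from outside
    t=np.radians(th);X=np.array([-np.cos(t),0,-np.sin(t)]);Z=np.array([0,fl,0.]);return np.stack([X,np.cross(Z,X),Z],1)
def tool(cp,cR,G,back=15,gz=42):  # TCP lies `back` beyond bar
    return cp+cR@(np.array([53,0,gz])+G[:,0]*back),cR@G
def tiltR(psi,beta,tilt): # tilt mouth towards cup-azimuth beta
    from scipy.spatial.transform import Rotation as Ro
    b=np.radians(psi+beta);ax=np.array([-np.sin(b),np.cos(b),0])
    return Ro.from_rotvec(ax*np.radians(tilt)).as_matrix()@cupR(psi)
def pourpos(cR,H=125,bowl=(501,214)):
    return np.array([*bowl,H])-cR@np.array([0,0,78.])
E
cat > search.py <<'E'
from ik import *
print(P.round(1).tolist())
rng=np.random.default_rng(0)
q=[.26,.61,-.59,1.45,.35,1.18,.19]
ST=[np.array(q)]+[LO+(HI-LO)*rng.random(7) for _ in range(7)]
def any_ik(p,R):
    for s in ST:
        r=ik(p,R,s,1e-3)
        if ok(r): return r[0]
for th in(90,65,40,15):
  for fl in(1,-1):
    G=graspR(th,fl)
    sc=[ps for ps in range(-180,180,30) if any_ik(*tool(np.array([451,-132,88.]),cupR(ps),G)) is not None]
    mt=[ps for ps in range(-180,180,30) if any_ik(*tool(np.array([473,53,6.]),cupR(ps),G)) is not None]
    po=[(ps,b) for ps in range(-180,180,30) for b in(90,-90,180) if (lambda c:any_ik(*tool(pourpos(c),c,G)))(tiltR(ps,b,120)) is not None] if sc and mt else []
    print(th,fl,'scale',sc,'mat',mt,'pour',po,flush=True)
E
time timeout 500 python3 search.py
```

```text
[[-0.0, -21.8, 258.2], [-0.0, -23.5, 448.6], [-0.0, -0.4, 490.0], [-0.0, 0.0, 343.1]]
90 1 scale [-180, -150, -120, -90, -60, -30, 0, 30, 60, 120, 150] mat [-180, -150, -120, -90, -60, -30, 0, 30, 60, 90, 120, 150] pour [(-180, 90), (-180, -90), (-150, 90), (-150, -90), (-120, 90), (-120, -90), (-90, -90), (-90, 180), (-60, -90), (-60, 180), (-30, 180), (0, 90), (0, -90), (0, 180), (30, 90), (30, -90), (30, 180), (60, 90), (60, -90), (60, 180), (90, 90), (90, 180), (120, 90), (120, 180), (150, 90)]
90 -1 scale [-180, -150, -120, -90, -60, -30, 0, 30, 60, 90, 120, 150] mat [-180, -150, -120, -90, -60, -30, 0, 30, 60, 90, 120, 150] pour [(-180, 90), (-180, -90), (-150, 90), (-150, -90), (-120, 90), (-120, -90), (-90, -90), (-90, 180), (-60, -90), (-60, 180), (-30, -90), (-30, 180), (0, 90), (0, -90), (0, 180), (30, 90), (30, -90), (30, 180), (60, 90), (60, -90), (60, 180), (90, 180), (120, 90), (120, 180), (150, 90), (150, 180)]
65 1 scale [-180, -150, -120, -90, -60, -30, 0, 30, 60, 90, 120, 150] mat [-120, -90, -60, -30, 0, 30, 60, 90, 120] pour [(-180, 90), (-180, -90), (-150, 90), 
[... 1372 characters left out ...]
[-120, -90, -60, 60, 90, 120] pour [(-180, 180), (-150, 180), (-120, 90), (-120, 180), (-90, 90), (-90, -90), (-90, 180), (-60, 90), (-60, -90), (-60, 180), (-30, -90), (-30, 180), (0, 180), (30, 180), (60, 180), (90, 90), (90, 180), (120, 90), (120, -90), (120, 180), (150, 90), (150, -90), (150, 180)]
15 -1 scale [-150, -120, -90, 30, 60, 90, 120] mat [-120, -90, -60, 60, 90, 120] pour [(-180, 180), (-150, 180), (-120, 90), (-120, -90), (-120, 180), (-90, 90), (-90, -90), (-90, 180), (-60, 90), (-60, -90), (-60, 180), (-30, -90), (0, 180), (30, 180), (60, 180), (90, 90), (90, 180), (120, 90), (120, -90), (120, 180), (150, 90), (150, -90), (150, 180)]
real	1m3.965s
user	1m4.364s
sys	0m0.125s
```

```bash
cat > plan.py <<'E'
from ik import *
from scipy.spatial.transform import Rotation as Ro, Slerp
import json
L=[json.loads(l) for l in open('log.jsonl')]
q0=np.array(L[-1]['joint_positions'])
def go(q,p,R,n=15):
    a,B=fk(q);sl=Slerp([0,1],Ro.from_matrix([B,R]));bad=0;st=0;mz=1e9
    for k in range(1,n+1):
        u=k/n;r=ik(a+(p-a)*u,sl(u).as_matrix(),q,1e-2);st=max(st,abs(r[0]-q).max());q=r[0];bad=max(bad,r[1]/3,r[2]/.03)
        _,_,el,wr=fk(q,True);mz=min(mz,el[2],wr[2])
    return q,bad,st,mz
def down(az):
    c,s=np.cos(np.radians(az)),np.sin(np.radians(az));X=np.array([0,0,-1.]);Z=np.array([c,s,0]);return np.stack([X,np.cross(Z,X),Z],1)
S=np.array([451,-132,88.]);M=np.array([473,53,6.])
if __name__=='__main__':
  for psi in(60,90,120):
    az=psi+90
    q,b0,_,_=go(q0,np.array([560,-40,180.]),down((31.9+az)/2))
    q,b1,_,_=go(q,S+[0,0,80],down(az)); q,b2,_,_=go(q,S+[0,0,30],down(az),5); qa=q
    print('psi',psi,'place',round(b0,2),round(b1,2),round(b2,2),q.round(2))
    if max(b1,b2)>1: continue
    qa=go(qa,S+[0,0,140],down(az),6)[0]
    for th in(60,45,30):
      for fl in(1,-1):
        G=graspR(th,fl);q=qa;out=[]
        p,R=tool(S,cupR(psi),G)
        q,b,s,m=go(q,p-R[:,0]*110+[0,0,40],R,25);out.append((round(b,1),round(s,2)))
        q,b,s,m=go(q,p,R,6);out.append((round(b,1),round(s,2)));qg=q
        q,b,s,m=go(q,p+[0,0,100],R,6)
        for psi2 in(psi,90,120):
          o=list(out);c=cupR(psi2);qq,b,s,m=go(q,*tool(np.array([501,230,95.]),c,G),12);o.append((round(b,1),round(s,2)))
          mm=1e9
          for t in range(10,131,10):
            c=tiltR(psi2,180,t);qq,b,s,m=go(qq,*tool(pourpos(c,max(120,170-t*.6),(501,230)),c,G),2);o.append(round(b,1));mm=min(m,mm)
          qe=qq
          for t in range(120,-1,-10):
            c=tiltR(psi2,180,t);qq,b,s,m=go(qq,*tool(pourpos(c,max(120,170-t*.6),(501,230)),c,G),2)
          qq,b,s,m=go(qq,*tool(M+[0,0,60],cupR(psi2),G));o.append(('mat',round(b,1)))
          qq,b,s,m=go(qq,*tool(M,cupR(psi2),G),5);o.append((round(b,1),round(s,2)))
          print(th,fl,psi2,o,'minz',round(mm),'qg',qg.round(2),'qe',qe.round(2),flush=True)
E
time timeout 500 python3 plan.py
```

```text
psi 60 place 0.0 0.01 0.0 [ 1.37  0.37 -1.33  1.95  0.4   1.14  2.49]
60 1 60 [(np.float64(0.0), np.float64(0.04)), (np.float64(0.0), np.float64(0.04)), (np.float64(0.0), np.float64(0.07)), np.float64(0.0), np.float64(0.0), np.float64(0.0), np.float64(0.0), np.float64(0.0), np.float64(0.0), np.float64(0.0), np.float64(3.8), np.float64(10.6), np.float64(17.9), np.float64(25.3), np.float64(32.4), np.float64(19.4), ('mat', np.float64(0.0)), (np.float64(0.0), np.float64(0.02))] minz 19 qg [ 0.67  0.59 -1.08  1.76  0.79  1.62  1.98] qe [ 1.55  2.08 -1.43  2.35  0.98  0.26  2.56]
60 1 90 [(np.float64(0.0), np.float64(0.04)), (np.float64(0.0), np.float64(0.04)), (np.float64(0.0), np.float64(0.07)), np.float64(0.0), np.float64(0.0), np.float64(0.0), np.float64(0.0), np.float64(0.0), np.float64(0.0), np.float64(3.9), np.float64(9.8), np.float64(15.8), np.float64(21.6), np.float64(27.0), np.float64(31.7), np.float64(35.5), ('mat', np.float64(0.0)), (np.float64(0.0), np.float64(0.02))] minz 212 qg [ 0.67  0.59 -1.08  1.76  0.79  1.62  1.98] qe [ 1.14  1.43 -1.43  1.87 -0.08  0.92  2.56]
60 1 12
[... 7666 characters left out ...]
30 -1 120 [(np.float64(37.3), np.float64(0.22)), (np.float64(29.7), np.float64(1.22)), (np.float64(0.0), np.float64(0.05)), np.float64(0.0), np.float64(0.0), np.float64(0.0), np.float64(0.0), np.float64(0.0), np.float64(0.0), np.float64(0.0), np.float64(0.0), np.float64(0.0), np.float64(0.0), np.float64(0.0), np.float64(0.0), np.float64(0.0), ('mat', np.float64(0.0)), (np.float64(0.0), np.float64(0.03))] minz 296 qg [ 0.18  0.76 -0.68  1.61  0.89  1.96 -1.25] qe [ 0.83  1.28 -1.41  1.54  0.03  1.4   0.09]
psi 90 place 0.0 13.29 10.36 [ 1.24  0.59 -1.43  1.9   0.72  1.36  2.56]
psi 120 place 0.0 29.12 25.75 [ 1.06  0.61 -1.43  1.98  0.96  1.44  2.56]
real	0m45.151s
user	0m43.372s
sys	0m0.199s
```

```bash
cat > plan2.py <<'E'
from plan import *
from multiprocessing import Pool
def marg(q): return min((q-LO).min(),(HI-q).min())
def job(a):
    psi,th,fl=a;res=[]
    az=psi+90; 
    if az>200: az-=360
    q,b,_,_=go(q0,np.array([560,-40,180.]),down((31.9+az)/2),8)
    if b>1:return res
    q,b,_,_=go(q,S+[0,0,80],down(az),8)
    if b>1:return res
    q,b,_,_=go(q,S+[0,0,30],down(az),3); mp=marg(q)
    if b>1:return res
    q=go(q,S+[0,0,160],down(az),4)[0]
    if fl<0:   # unwind half a turn
        sg=-1 if q[6]>0 else 1
        q=go(q,S+[60*0,80,200],down(az+sg*90),8)[0]; q,b,_,_=go(q,S+[0,80,200],down(az+sg*180),8)
        if b>1:return res
    G=graspR(th,fl);p,R=tool(S,cupR(psi),G);mz=1e9
    q,b,s,m=go(q,p-R[:,0]*110+[0,0,40],R,10)
    if b>1:return res
    q,b,s,m=go(q,p,R,4);mg=marg(q)
    if b>1:return res
    mz=min(mz,m);qg=q
    q,b,s,m=go(q,p+[0,0,100],R,4)
    for psi2 in sorted(set([psi-60,psi-30,psi,psi+30,psi+60])):
        c0=cupR(psi2);cp=np.array([501,225,95.]);q2,b,s,m=go(q,*tool(cp,c0,G),10)
        if b>1:continue
        for be in(90,-90,180):
            qq=q2;B=0;m1=min(m,mz);k=9
            for t in range(10,131,15):
                c=tiltR(psi2,be,t);pt=pourpos(c,max(120,170-t*.6),(501,225));qq,b,s,mm=go(qq,*tool(pt,c,G),2);m1=min(m1,mm);B=max(B,b);k=min(k,marg(qq))
                if B>1:break
            if B>1:continue
            q3,b,s,mm=go(q2,*tool(M+[0,0,60],c0,G),6);B=max(B,b);q3,b,s,mm=go(q3,*tool(M,c0,G),3);B=max(B,b)
            if B>1:continue
            res.append((round(m1),psi,th,fl,psi2,be,'marg %.2f %.2f %.2f'%(mp,mg,k),qg.round(2).tolist(),qq.round(2).tolist()))
    return res
if __name__=='__main__':
    J=[(p,t,f) for p in(-180,-150,-120,-90,30,45,60) for t in(25,45,60,75,88) for f in(1,-1)]
    with Pool() as po: R=sum(po.map(job,J,1),[])
    R.sort(key=lambda r:-r[0])
    print(len(R));[print(*r) for r in R[:25]]
E
time OMP_NUM_THREADS=1 timeout 560 python3 plan2.py
```

```text
271
269 -150 25 1 -90 180 marg 0.44 0.04 0.04 [1.77, 0.32, -0.8, 2.37, -1.23, 0.99, 0.92] [-0.72, 0.78, -0.24, 1.35, 0.78, 2.02, -1.02]
269 -120 25 1 -90 180 marg 0.44 0.31 0.04 [1.03, 0.49, -0.13, 1.98, -0.96, 1.42, 0.93] [-0.72, 0.78, -0.24, 1.35, 0.78, 2.02, -1.02]
269 -120 25 1 -60 180 marg 0.44 0.31 0.34 [1.03, 0.49, -0.13, 1.98, -0.96, 1.42, 0.93] [-0.79, 0.56, -0.3, 1.74, 1.02, 1.72, -0.9]
269 -90 25 1 -90 180 marg 0.45 0.40 0.04 [1.01, 0.75, -0.36, 1.57, -0.58, 1.66, 0.85] [-0.72, 0.78, -0.24, 1.35, 0.78, 2.02, -1.02]
269 -90 25 1 -60 180 marg 0.45 0.40 0.30 [1.01, 0.75, -0.36, 1.57, -0.58, 1.66, 0.85] [-0.7, 0.57, -0.41, 1.73, 1.06, 1.76, -0.92]
269 -90 25 1 -30 180 marg 0.45 0.40 0.22 [1.01, 0.75, -0.36, 1.57, -0.58, 1.66, 0.85] [-0.56, 0.33, -0.59, 2.12, 1.34, 1.44, -0.84]
269 45 25 -1 75 180 marg 0.18 0.31 0.04 [-0.75, 0.98, 0.81, 1.47, 0.13, 1.75, -0.72] [0.8, 0.35, -0.8, 2.16, -1.23, 0.92, 0.69]
269 45 25 -1 105 180 marg 0.18 0.31 0.07 [-0.75, 0.98, 0.81, 1.47, 0.13, 1.75, -0.72] [-0.31, 0.54, 0.43, 1.82, -1.2, 1.63, 0.86]
269 60 25 -1 90 180 marg 0.11 0.28 0.16 [-0.35,
[... 1504 characters left out ...]
, 0.55, 0.45]
212 45 45 -1 105 180 marg 0.18 0.30 0.17 [0.14, 0.62, -0.42, 1.56, 0.58, 1.76, -1.21] [0.99, 1.29, -1.29, 1.72, -0.29, 1.17, 0.3]
212 60 45 -1 90 180 marg 0.11 0.28 0.04 [0.37, 0.65, -0.83, 1.69, 0.83, 1.78, -1.21] [1.19, 1.37, -1.4, 1.94, -0.21, 0.85, 0.23]
212 60 45 -1 120 180 marg 0.11 0.28 0.04 [0.37, 0.65, -0.83, 1.69, 0.83, 1.78, -1.21] [0.84, 1.46, -1.41, 1.5, -0.06, 1.44, 0.14]
127 -150 60 1 -90 180 marg 0.44 0.12 0.04 [0.6, -0.09, 0.01, 2.3, -0.67, 0.82, 0.0] [-1.3, 1.22, 0.68, 1.3, 0.6, 2.02, -0.65]
127 -120 60 1 -90 180 marg 0.44 0.39 0.04 [0.82, 0.16, -0.17, 2.03, -0.56, 1.09, 0.42] [-1.3, 1.22, 0.68, 1.3, 0.6, 2.02, -0.65]
real	1m54.042s
user	6m22.843s
sys	0m0.458s
```

Chosen plan, which is continuous and well within the joint limits: the cup goes on the scale with its handle at azimuth 30°, and I grip the handle from outside at 45° pitch. At the bowl the handle is at azimuth -30°, and the cup tips away from its handle. Moving over the scale now.

```bash
python3 -m creep '[{"translation":[-25,0,0],"turn":[0,0,0],"gripper":0},{"translation":[-55,0,0],"turn":[0,0,0],"gripper":0},{"translation":[-85,0,0],"turn":[0,0,0],"gripper":0},{"translation":[-105,-3,-20],"turn":[-6,0,0],"gripper":0},{"translation":[-110,-7,-45],"turn":[-13,0,0],"gripper":0},{"translation":[-110,-11,-75],"turn":[-20,0,0],"gripper":0},{"translation":[-110,-15,-105],"turn":[-27,0,0],"gripper":0},{"translation":[-110,-20,-138],"turn":[-34,0,0],"gripper":0},{"translation":[-110,-24,-170],"turn":[-41,0,0],"gripper":0},{"translation":[-110,-29,-200],"turn":[-48,0,0],"gripper":0},{"translation":[-110,-33,-228],"turn":[-55,0,0],"gripper":0},{"translation":[-110,-36,-250],"turn":[-62,0,0],"gripper":0}]' >/dev/null
python3 log.py; python3 d.py 451 -132 160 120
```

```text
t 5.7 q [ 0.87  0.11 -0.77  1.83  0.08  1.23  1.71] p [ 477.1 -109.8  198.1] F [ 0.4 -0.1 -2.5] gap 64.9 x [ 0.01 -0.   -1.  ] zaz 94.1
[ 37.9  27.8 -20.3] [-25.91  -0.09   0.28]
```

```bash
python3 -m creep '[{"translation":[5,9,-7],"turn":[-6,0,0],"gripper":0},{"translation":[15,18,-14],"turn":[-13,0,0.1],"gripper":0},{"translation":[25,26,-19],"turn":[-19,0,0.2],"gripper":0},{"translation":[34,28,-20],"turn":[-24,0,0.3],"gripper":0},{"translation":[38,28,-20],"turn":[-26,0,0.3],"gripper":0},{"translation":[38,28,-20],"turn":[-26,0,0.3],"gripper":0},{"translation":[38,28,-20],"turn":[-26,0,0.3],"gripper":0}]' >/dev/null
python3 log.py; python3 d.py 451 -132 118 120
python3 - <<'E'
from h import *
a=snap('top');b=snap('side')
np.savez('/tmp/a2.npz',**a);np.savez('/tmp/b2.npz',**b)
B=cv2.resize(b['color'][130:250,310:430],None,fx=4,fy=4,interpolation=cv2.INTER_CUBIC)
cv2.imwrite('pics/s1.png',B[:,:,::-1])
P=cloud(a);q=P[205:262,250:302].reshape(-1,3);q=q[(q[:,2]>4)&(q[:,2]<9)]
print('mat',len(q),cv2.minEnclosingCircle(q[:,:2].astype(np.float32)),q.mean(0))
E
```

```text
t 6.28 q [ 0.94  0.11 -0.78  1.92  0.08  1.15  2.22] p [ 450.5 -131.5  159.6] F [-0.6 -0.5 -2.3] gap 64.9 x [-0. -0. -1.] zaz 120.0
[41.6 -0.2 -0.6] [ 0.01 -0.05 -0.06]
mat 1029 ((462.54779052734375, 49.37165451049805), 92.12630462646484) [472.15404196  53.64974366   6.27427867]
```

View pics/s1.png

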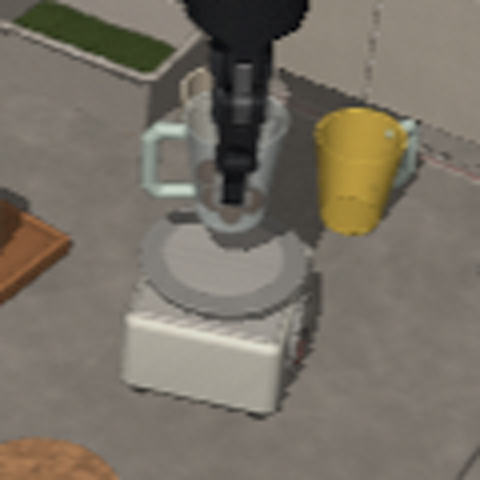

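The cup hangs upright over the plate, with its foot at about (232,225), its handle to the left at (150,160) and the nuts inside. Lowering slowly.

```bash
python3 -m creep '[{"translation":[10,0,0],"turn":[0,0,0],"gripper":0},{"translation":[20,0,0],"turn":[0,0,0],"gripper":0},{"translation":[27,0,0],"turn":[0,0,0],"gripper":0},{"translation":[31,0,0],"turn":[0,0,0],"gripper":0},{"translation":[33,0,0],"turn":[0,0,0],"gripper":0},{"translation":[34,0,0],"turn":[0,0,0],"gripper":0},{"translation":[35,0,0],"turn":[0,0,0],"gripper":0},{"translation":[36,0,0],"turn":[0,0,0],"gripper":0},{"translation":[37,0,0],"turn":[0,0,0],"gripper":0},{"translation":[37,0,0],"turn":[0,0,0],"gripper":0}]' >/dev/null
python3 log.py
python3 -m creep '[{"translation":[0.8,0,0],"turn":[0,0,0],"gripper":0},{"translation":[1.6,0,0],"turn":[0,0,0],"gripper":0},{"translation":[2.4,0,0],"turn":[0,0,0],"gripper":0},{"translation":[2.4,0,0],"turn":[0,0,0],"gripper":0},{"translation":[2.4,0,0],"turn":[0,0,0],"gripper":0}]' >/dev/null
python3 log.py
```

```text
t 7.22 q [ 0.92  0.16 -0.78  1.96  0.13  1.08  2.18] p [ 451.  -131.7  123.2] F [ 0.2 -1.2 -2.2] gap 65.2 x [ 0. -0. -1.] zaz 120.0
t 7.63 q [ 0.92  0.16 -0.77  1.96  0.13  1.07  2.18] p [ 451.1 -131.7  120.8] F [-0.8  0.9 -0.9] gap 64.8 x [ 0. -0. -1.] zaz 120.0
```

Contact has begun, with the held weight falling from 2.2 to 0.9 N. I'll go down about 2.5 mm more and release.

```bash
python3 -m creep '[{"translation":[0.8,0,0],"turn":[0,0,0],"gripper":0},{"translation":[1.6,0,0],"turn":[0,0,0],"gripper":0},{"translation":[2.4,0,0],"turn":[0,0,0],"gripper":0},{"translation":[2.4,0,0],"turn":[0,0,0],"gripper":0},{"translation":[2.4,0,0],"turn":[0,0,0],"gripper":0}]' >/dev/null
python3 log.py
python3 -m creep '[{"translation":[0,0,0],"turn":[0,0,0],"gripper":0.53},{"translation":[0,0,0],"turn":[0,0,0],"gripper":0.57},{"translation":[0,0,0],"turn":[0,0,0],"gripper":0.62},{"translation":[0,0,0],"turn":[0,0,0],"gripper":0.68},{"translation":[0,0,0],"turn":[0,0,0],"gripper":0.8},{"translation":[0,0,0],"turn":[0,0,0],"gripper":1},{"translation":[0,0,0],"turn":[0,0,0],"gripper":1},{"translation":[0,0,0],"turn":[0,0,0],"gripper":1}]' >/dev/null
python3 log.py
```

```text
t 8.05 q [ 0.92  0.16 -0.77  1.96  0.13  1.07  2.18] p [ 451.1 -131.7  118.4] F [-0.9  0.7  0.7] gap 64.2 x [ 0. -0. -1.] zaz 120.0
t 8.72 q [ 0.92  0.16 -0.77  1.96  0.13  1.07  2.18] p [ 451.1 -131.7  118.4] F [-0.5  0.1  0.2] gap 85.4 x [ 0. -0. -1.] zaz 120.0
```

```bash
python3 -m creep '[{"translation":[-15,0,0],"turn":[0,0,0],"gripper":1},{"translation":[-40,0,0],"turn":[0,0,0],"gripper":1},{"translation":[-70,0,0],"turn":[0,0,0],"gripper":1},{"translation":[-100,0,0],"turn":[0,0,0],"gripper":1},{"translation":[-130,0,0],"turn":[0,0,0],"gripper":1},{"translation":[-150,0,0],"turn":[0,0,0],"gripper":1},{"translation":[-150,0,0],"turn":[0,0,0],"gripper":1},{"translation":[-150,0,0],"turn":[0,0,0],"gripper":1},{"translation":[-150,0,0],"turn":[0,0,0],"gripper":1},{"translation":[-150,0,0],"turn":[0,0,0],"gripper":1},{"translation":[-150,0,0],"turn":[0,0,0],"gripper":1},{"translation":[-150,0,0],"turn":[0,0,0],"gripper":1}]' >/dev/null
python3 log.py
cat > m.py <<'E'
from h import *
from scipy.optimize import least_squares
b=snap('side');np.savez('/tmp/b3.npz',**b)
P=cloud(b)[140:240,320:410].reshape(-1,3);P=P[~np.isnan(P).any(1)]
pl=P[(np.hypot(P[:,0]-451,P[:,1]+132)<54)&(np.hypot(P[:,0]-451,P[:,1]+132)>40)&(P[:,2]<97)&(P[:,2]>80)]
zp=np.median(pl[:,2]);print('plate z',zp,len(pl))
q=P[(P[:,2]>zp+12)&(P[:,2]<zp+82)&(np.hypot(P[:,0]-451,P[:,1]+132)<75)]
m=np.hypot(q[:,0]-451,q[:,1]+132)<37
f=lambda p,q:np.hypot(q[:,0]-p[0],q[:,1]-p[1])-(23+10.5/74*np.clip(q[:,2]-zp-4,0,74))
c=least_squares(f,[451,-132],args=(q[m],),loss='soft_l1',f_scale=2).x
d=q[:,:2]-c;h=np.hypot(*d.T)>42;bar=h&(np.hypot(*d.T)>48)
print('cup',c.round(1),m.sum(),'handle az',np.degrees(np.median(np.arctan2(d[h,1],d[h,0]))).round(1),h.sum(),'bar pt',(c+d[bar].mean(0)).round(1),'r',np.median(np.hypot(*d[bar].T)).round(1))
e=[np.cos(np.radians(30)),np.sin(np.radians(30))]
for x,z in((0,78),(53,60),(53,24),(0,0)):
    print(x,z,((proj(b,[c[0]+x*e[0],c[1]+x*e[1],zp+z])-[310,130])*4+1.5).round(0))
B=cv2.resize(b['color'][130:250,310:430],None,fx=4,fy=4,interpolation=cv2.INTER_CUBIC)
cv2.imwrite('pics/s2.png',B[:,:,::-1])
E
python3 m.py
```

```text
t 9.72 q [ 0.97  0.01 -0.77  1.76  0.01  1.37  2.29] p [ 450.7 -131.3  267.7] F [-0.2  0.4  0.2] gap 85.4 x [-0. -0. -1.] zaz 120.0
plate z 86.85723156479189 290
cup [ 448.9 -132.4] 715 handle az 34.5 81 bar pt [ 492.3 -102.9] r 52.6
0 78 [235. 170.]
53 60 [151. 187.]
53 24 [149. 230.]
0 0 [227. 261.]
```

View pics/s2.png

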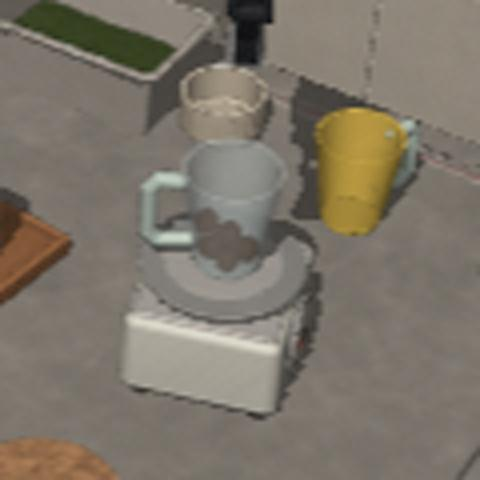

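The cup stands upright on the plate with the nuts inside. The plate has sunk about 5 mm and the handle bar is near (149,212), where I predicted it. Next is the handle grip, at 45° pitch and handle azimuth 32°.

```bash
cat > t.py <<'E'
# usage: t.py cx cy cz psi tilt back gz [up out]: tool shift/turn so that the cup (handle az psi, tilted away from the handle) is held there
import sys
from ik import *
from h import delta,Ro,env
import json
a=list(map(float,sys.argv[1:]))+[0]*2
G=graspR(45,1);c=tiltR(a[3],180,a[4]);p,R=tool(np.array(a[:3]),c,G,a[5],a[6])
p=p-R[:,0]*a[8]+[0,0,a[7]]
print('TCP',p.round(1),*delta(p,Ro.from_matrix(R)))
q=np.array(env.observe()['joint_positions']);r=ik(p,R,q,1e-2);print('ik',r[0].round(2),np.round(r[1:],2))
E
python3 t.py 449 -132.5 87 32 0 15 42 20 110
```

```text
TCP [550.9 -68.8 216.2] [  51.6 -118.     4.1] [-1.9   0.72 44.95]
ik [-0.04  0.71 -0.16  1.16  0.39  2.02  1.96] [0.01 0.  ]
```

```bash
python3 -m creep '[{"translation":[5,-20,1],"turn":[0,0,6],"gripper":0.6},{"translation":[10,-40,1],"turn":[0,0,12],"gripper":0.2},{"translation":[18,-60,2],"turn":[-1,0,19],"gripper":-0.1},{"translation":[28,-80,3],"turn":[-1,0.3,26],"gripper":-0.2},{"translation":[38,-98,4],"turn":[-1.5,0.5,33],"gripper":-0.2},{"translation":[46,-110,4],"turn":[-1.9,0.7,40],"gripper":-0.2},{"translation":[51.6,-118,4.1],"turn":[-1.9,0.7,45],"gripper":-0.2},{"translation":[51.6,-118,4.1],"turn":[-1.9,0.7,45],"gripper":-0.2},{"translation":[51.6,-118,4.1],"turn":[-1.9,0.7,45],"gripper":-0.2},{"translation":[51.6,-118,4.1],"turn":[-1.9,0.7,45],"gripper":-0.2}]' >/dev/null
python3 log.py; python3 fit.py; python3 t.py 449 -132.5 87 32 0 15 42 0 0
```

```text
t 10.6 q [ 0.06  0.73 -0.35  1.15  0.47  2.06  1.89] p [551.2 -67.6 214.8] F [0.5 0.6 0.2] gap 34.2 x [-0.6  -0.38 -0.7 ] zaz 122.1
[[-0.0, -21.8, 258.2], [0.0, -23.5, 448.6], [0.0, -0.4, 490.0], [0.0, 0.0, 343.1]] 0.0
[[-0.0, -21.8, 258.2], [0.0, -23.5, 448.6], [0.0, -0.4, 490.0], [0.0, 0.0, 343.1]] 0.01
TCP [ 485.  -110.   118.4] [123.8 -13.   -0.7] [ 0.09 -0.08 -0.21]
ik [ 0.15  0.68 -0.35  1.45  0.47  1.81  1.85] [0. 0.]
```

```bash
python3 -m creep '[{"translation":[12,-8,-0.7],"turn":[0,0,-0.2],"gripper":-0.2},{"translation":[32,-13,-0.7],"turn":[0,0,-0.2],"gripper":-0.2},{"translation":[54,-13,-0.7],"turn":[0,0,-0.2],"gripper":-0.2},{"translation":[74,-13,-0.7],"turn":[0,0,-0.2],"gripper":-0.2},{"translation":[92,-13,-0.7],"turn":[0,0,-0.2],"gripper":-0.2},{"translation":[107,-13,-0.7],"turn":[0,0,-0.2],"gripper":-0.2},{"translation":[117,-13,-0.7],"turn":[0,0,-0.2],"gripper":-0.2},{"translation":[123,-13,-0.7],"turn":[0,0,-0.2],"gripper":-0.2},{"translation":[123.8,-13,-0.7],"turn":[0,0,-0.2],"gripper":-0.2},{"translation":[123.8,-13,-0.7],"turn":[0,0,-0.2],"gripper":-0.2}]' >/dev/null
python3 log.py; python3 t.py 449 -132.5 87 32 0 15 42 0 0
python3 - <<'E'
from h import *
b=snap('side')
B=cv2.resize(b['color'][130:250,290:430],None,fx=5,fy=5,interpolation=cv2.INTER_CUBIC)
cv2.imwrite('pics/s3.png',B[:,:,::-1])
E
```

```text
t 11.43 q [ 0.16  0.68 -0.36  1.45  0.48  1.81  1.84] p [ 485.2 -109.9  118.7] F [ 0.   0.1 -0.2] gap 34.0 x [-0.6  -0.38 -0.71] zaz 122.1
TCP [ 485.  -110.   118.4] [ 0.4 -0.   0. ] [ 0.08 -0.08  0.03]
ik [ 0.16  0.68 -0.36  1.45  0.48  1.81  1.84] [0. 0.]
```

View pics/s3.png

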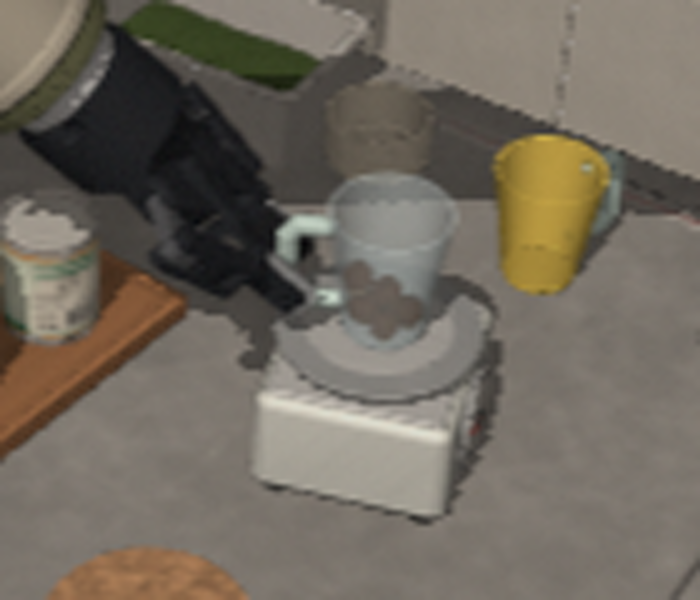

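The fingers straddle the lower part of the handle bar, with the near finger at (290,285), and are clear of the cup wall. Closing slowly at 20 N, then firming up.

```bash
python3 -m creep '[{"translation":[0,0,0],"turn":[0,0,0],"gripper":-0.4},{"translation":[0,0,0],"turn":[0,0,0],"gripper":-0.52},{"translation":[0,0,0],"turn":[0,0,0],"gripper":-0.6},{"translation":[0,0,0],"turn":[0,0,0],"gripper":-0.66},{"translation":[0,0,0],"turn":[0,0,0],"gripper":-0.7},{"translation":[0,0,0],"turn":[0,0,0],"gripper":-0.74},{"translation":[0,0,0],"turn":[0,0,0],"gripper":-0.78},{"translation":[0,0,0],"turn":[0,0,0],"gripper":-0.85},{"translation":[0,0,0],"turn":[0,0,0],"gripper":-1},{"translation":[0,0,0],"turn":[0,0,0],"gripper":-1}]' 20 >/dev/null
python3 log.py
python3 -m creep '[{"translation":[0,0,0],"turn":[0,0,0],"gripper":-1},{"translation":[0,0,0],"turn":[0,0,0],"gripper":-1},{"translation":[0,0,0],"turn":[0,0,0],"gripper":-1}]' 60 >/dev/null
python3 -m creep '[{"translation":[0,0,0],"turn":[0,0,0],"gripper":-1},{"translation":[0,0,0],"turn":[0,0,0],"gripper":-1},{"translation":[0,0,0],"turn":[0,0,0],"gripper":-1}]' 110 >/dev/null
python3 log.py;  python3 t.py 449 -132.5 87 32 0 15 42 70 0
python3 m.py
```

```text
t 12.32 q [ 0.16  0.68 -0.36  1.45  0.48  1.81  1.84] p [ 485.6 -109.6  118.9] F [1.3 0.5 0.3] gap 9.8 x [-0.6  -0.38 -0.71] zaz 122.1
t 12.82 q [ 0.16  0.68 -0.36  1.45  0.48  1.81  1.84] p [ 485.4 -109.7  118.9] F [ 0.1 -1.4 -0. ] gap 7.6 x [-0.6  -0.38 -0.71] zaz 122.1
TCP [ 485.  -110.   188.4] [-48.8  49.5  -0. ] [ 0.08 -0.09  0.04]
ik [ 0.16  0.61 -0.37  1.41  0.47  1.92  1.89] [0. 0.]
plate z 86.72123655313672 278
cup [ 448.3 -132.1] 715 handle az 39.6 209 bar pt [497.2 -95.1] r 62.9
0 78 [235. 170.]
53 60 [152. 188.]
53 24 [149. 230.]
0 0 [227. 262.]
```

```bash
python3 -m creep '[{"translation":[-2,2,0],"turn":[0,0,0],"gripper":-1},{"translation":[-5,5,0],"turn":[0,0,0],"gripper":-1},{"translation":[-9,9,0],"turn":[0,0,0],"gripper":-1},{"translation":[-14,14,0],"turn":[0,0,0],"gripper":-1},{"translation":[-21,21,0],"turn":[0,0,0],"gripper":-1},{"translation":[-30,30,0],"turn":[0,0,0],"gripper":-1},{"translation":[-40,40,0],"turn":[0,0,0],"gripper":-1},{"translation":[-49,49,0],"turn":[0,0,0],"gripper":-1},{"translation":[-49,49,0],"turn":[0,0,0],"gripper":-1}]' >/dev/null
python3 log.py
python3 - <<'E'
from h import *
b=snap('side')
B=cv2.resize(b['color'][100:230,290:430],None,fx=4,fy=4,interpolation=cv2.INTER_CUBIC)
cv2.imwrite('pics/s4.png',B[:,:,::-1])
E
```

```text
t 13.62 q [ 0.16  0.6  -0.37  1.4   0.47  1.92  1.89] p [ 486.4 -109.6  191.5] F [-0.5 -0.4 -2.3] gap 7.6 x [-0.6  -0.38 -0.71] zaz 122.1
```

View pics/s4.png

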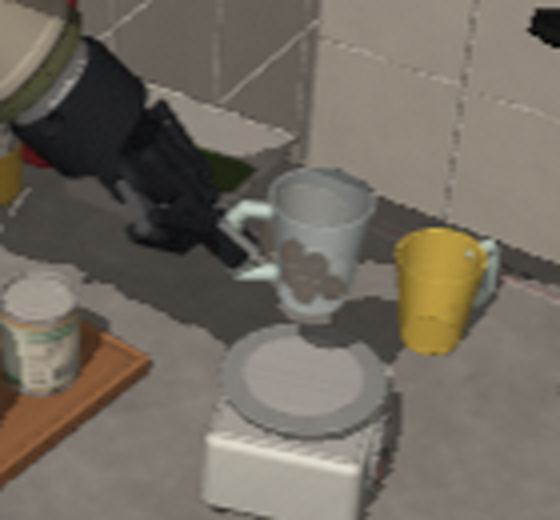

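The cup hangs by its handle only, upright with the nuts in it, and the plate is empty. Moving to the bowl.

```bash
python3 t.py 501 225 125 -30 0 15 42
python3 - <<'E'
import json
from plan import *
q=np.array(L[-1]['joint_positions']);G=graspR(45,1)
for fr in range(2):
    q,b,s,m=go(q,*tool(np.array([501,225,125.]),cupR(-30),G),15) if fr==0 else (q,0,0,0)
print(q.round(2),b,m)
for t in range(10,126,10):
    c=tiltR(-30,180,t);q,b,s,m=go(q,*tool(pourpos(c,max(122,200-t),(501,225)),c,G),3);_,_,el,wr=fk(q,True);print(t,q.round(2),round(b,2),round(s,2),el.round(),wr.round())
E
```

```text
TCP [537.7 203.8 156.4] [-124.8 -172.6  238.1] [ 43.93 -43.91   0.24]
ik [ 0.05  0.76 -0.36  1.22 -0.3   1.76  0.79] [0. 0.]
[ 0.02  0.76 -0.32  1.23 -0.32  1.76  0.8 ] 0 0
10 [-0.01  0.66 -0.3   1.31 -0.25  1.63  0.8 ] 0.0 0.04 [281. -42. 609.] [715. 102. 433.]
20 [-0.05  0.56 -0.29  1.4  -0.17  1.5   0.77] 0.0 0.04 [245. -33. 635.] [675. 125. 462.]
30 [-0.09  0.46 -0.28  1.5  -0.08  1.37  0.71] 0.0 0.04 [207. -25. 658.] [630. 151. 482.]
40 [-0.15  0.37 -0.28  1.6   0.03  1.24  0.62] 0.0 0.04 [171. -19. 675.] [581. 179. 493.]
50 [-0.22  0.28 -0.28  1.7   0.17  1.12  0.49] 0.0 0.05 [138. -14. 687.] [530. 208. 494.]
60 [-0.3   0.22 -0.28  1.8   0.34  1.03  0.32] 0.0 0.07 [112. -12. 695.] [477. 239. 485.]
70 [-0.39  0.18 -0.28  1.9   0.56  0.98  0.09] 0.0 0.08 [ 96.  -8. 699.] [426. 268. 465.]
80 [-0.48  0.16 -0.3   1.98  0.79  0.98 -0.17] 0.0 0.09 [ 91.  -2. 700.] [377. 297. 437.]
90 [-0.57  0.17 -0.32  2.05  1.    1.06 -0.42] 0.0 0.08 [ 95.   8. 699.] [331. 323. 407.]
100 [-0.66  0.22 -0.33  2.1   1.18  1.18 -0.63] 0.0 0.08 [109.  29. 695.] [291. 346. 369.]
110 [-0.75  0.29 -0.34  2.13  1.32  1.34 -0.82] 0.0 0.07 [131.  61. 685.] [257. 366. 323.]
120 [-0.83  0.4  -0.33  2.15  1.43  1.51 -0.97] 0.0 0.06 [155. 104. 668.] [231. 381. 271.]
```

```bash
python3 -m creep '[{"translation":[-4,-6,8],"turn":[1.5,-1.5,0],"gripper":-1},{"translation":[-12,-17,24],"turn":[4.4,-4.4,0],"gripper":-1},{"translation":[-25,-34,48],"turn":[8.8,-8.8,0],"gripper":-1},{"translation":[-37,-52,72],"turn":[13.2,-13.2,0],"gripper":-1},{"translation":[-50,-69,95],"turn":[17.6,-17.6,0.1],"gripper":-1},{"translation":[-62,-86,119],"turn":[22,-22,0.1],"gripper":-1},{"translation":[-75,-103,143],"turn":[26.4,-26.4,0.1],"gripper":-1},{"translation":[-87,-120,167],"turn":[30.8,-30.8,0.2],"gripper":-1},{"translation":[-100,-138,190],"turn":[35.2,-35.2,0.2],"gripper":-1},{"translation":[-112,-155,214],"turn":[39.6,-39.6,0.2],"gripper":-1},{"translation":[-120,-166,230],"turn":[42.2,-42.2,0.2],"gripper":-1},{"translation":[-125,-173,238],"turn":[43.9,-43.9,0.2],"gripper":-1}]' >/dev/null
python3 log.py
for k in "0 500 230 125" "10 0 0 0"; do :; done
python3 - <<'E'
from ik import *
from h import delta,Ro
G=graspR(45,1)
for t in(0,15,30,45,60,67,74,81,88,95,102,109,116,123):
    c=tiltR(-30,180,t);p,R=tool(pourpos(c,max(122,200-t),(501,225)),c,G);print(t,*delta(p,Ro.from_matrix(R)))
E
```

```text
t 14.67 q [ 0.01  0.76 -0.3   1.23 -0.33  1.76  0.81] p [537.5 206.  155.3] F [ 0.2  1.6 -2.6] gap 7.9 x [-0.61  0.35 -0.71] zaz 59.9
0 [ 0.4 -2.2 -1.8] [-0.1   0.06 -0.08]
15 [ -5.4 -11.4  -1.7] [ -0.1    0.05 -15.08]
30 [-10.2 -16.5  -1.7] [-1.100e-01  3.000e-02 -3.008e+01]
45 [-13.1 -17.7  -1.7] [-1.200e-01  2.000e-02 -4.508e+01]
60 [-13.1 -15.7  -1.7] [ -0.12   0.   -60.08]
67 [-11.9 -14.   -1.7] [ -0.12  -0.   -67.08]
74 [ -9.9 -11.8  -1.7] [-1.200e-01 -1.000e-02 -7.408e+01]
81 [-9.1 -7.2 -1.8] [-1.200e-01 -2.000e-02 -8.108e+01]
88 [-10.2   0.4  -1.8] [-1.200e-01 -3.000e-02 -8.808e+01]
95 [-10.3   8.1  -1.8] [-1.200e-01 -3.000e-02 -9.508e+01]
102 [-9.5 15.7 -1.8] [-1.2000e-01 -4.0000e-02 -1.0208e+02]
109 [-7.8 23.2 -1.8] [-1.2000e-01 -5.0000e-02 -1.0908e+02]
116 [-5.2 30.5 -1.8] [-1.2000e-01 -6.0000e-02 -1.1608e+02]
123 [-1.7 37.3 -1.8] [-1.2000e-01 -7.0000e-02 -1.2308e+02]
```

```bash
python3 -m creep '[{"translation":[-1,-4,-1.7],"turn":[0,0,-4],"gripper":-1},{"translation":[-4,-9,-1.7],"turn":[0,0,-11],"gripper":-1},{"translation":[-6.5,-12.5,-1.7],"turn":[0,0,-18],"gripper":-1},{"translation":[-9,-15.5,-1.7],"turn":[0,0,-25],"gripper":-1},{"translation":[-11,-17,-1.7],"turn":[0,0,-32],"gripper":-1},{"translation":[-12.5,-17.5,-1.7],"turn":[0,0,-39],"gripper":-1},{"translation":[-13,-17.7,-1.7],"turn":[0,0,-46],"gripper":-1},{"translation":[-13.2,-17,-1.7],"turn":[0,0,-53],"gripper":-1},{"translation":[-13,-15.7,-1.7],"turn":[0,0,-60],"gripper":-1},{"translation":[-12,-14,-1.7],"turn":[0,0,-66],"gripper":-1},{"translation":[-11,-12.5,-1.7],"turn":[0,0,-72],"gripper":-1},{"translation":[-9.5,-9.5,-1.8],"turn":[0,0,-77],"gripper":-1}]' >/dev/null
python3 log.py
python3 - <<'E'
from ik import *
from h import *
G=graspR(45,1)
for t in(82,88,94,100,106,112,118,124):
    c=tiltR(-30,180,t);p,R=tool(pourpos(c,122,(501,225)),c,G);print(t,*delta(p,Ro.from_matrix(R)))
b=snap('side')
B=cv2.resize(b['color'][190:320,210:350],None,fx=4,fy=4,interpolation=cv2.INTER_CUBIC)
cv2.imwrite('pics/p1.png',B[:,:,::-1])
E
```

```text
t 15.67 q [-0.5   0.16 -0.25  1.96  0.72  0.97 -0.1 ] p [547.4 198.1 155.2] F [-0.2  0.9 -2.8] gap 7.5 x [ 0.46 -0.27 -0.85] zaz 60.0
82 [-2.7  0.1  0.1] [-0.02  0.02 -4.79]
88 [-9.3  0.7  0.1] [ -0.02   0.02 -10.79]
94 [-15.8   2.    0.1] [ -0.02   0.02 -16.79]
100 [-22.1   3.9   0.1] [-2.000e-02  2.000e-02 -2.279e+01]
106 [-28.1   6.5   0.1] [-2.000e-02  2.000e-02 -2.879e+01]
112 [-33.9   9.7   0.1] [-2.000e-02  1.000e-02 -3.479e+01]
118 [-39.3  13.5   0.1] [-2.000e-02  1.000e-02 -4.079e+01]
124 [-44.3  17.8   0.1] [-2.000e-02  1.000e-02 -4.679e+01]
```

View pics/p1.png

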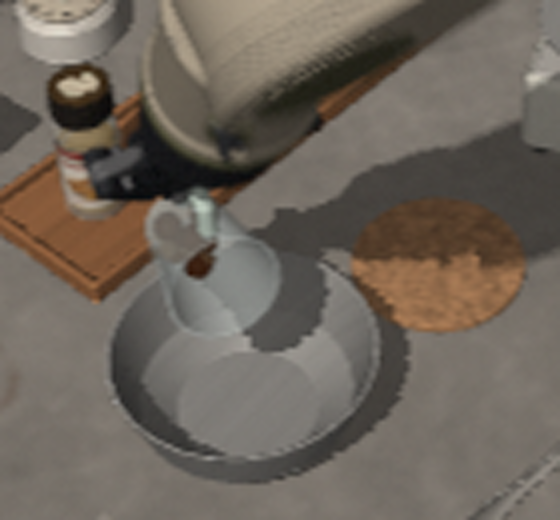

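Tipped 77°, the mouth is at about (225,285) over the bowl and the nuts are still inside. Tipping on slowly, with the rim shifted about 13 mm back so that the nuts land near the centre.

```bash
python3 -m creep '[{"translation":[4,-6,0],"turn":[0,0,-2],"gripper":-1},{"translation":[4,-11,-0.5],"turn":[0,0,-5],"gripper":-1},{"translation":[1,-11,-0.5],"turn":[0,0,-8],"gripper":-1},{"translation":[-2,-10.3,-0.5],"turn":[0,0,-11],"gripper":-1},{"translation":[-5.5,-9.7,-0.5],"turn":[0,0,-14],"gripper":-1},{"translation":[-9,-9,-0.5],"turn":[0,0,-17],"gripper":-1},{"translation":[-12,-8,-0.5],"turn":[0,0,-20],"gripper":-1},{"translation":[-15,-7,-0.5],"turn":[0,0,-23],"gripper":-1},{"translation":[-18,-6,-0.5],"turn":[0,0,-26],"gripper":-1},{"translation":[-21,-4.5,-0.5],"turn":[0,0,-29],"gripper":-1},{"translation":[-24,-3,-0.5],"turn":[0,0,-32],"gripper":-1},{"translation":[-27,-1.3,-0.5],"turn":[0,0,-35],"gripper":-1}]' >/dev/null
python3 log.py
python3 - <<'E'
from ik import *
from h import *
G=graspR(45,1)
for t in(112,118,124,130):
    c=tiltR(-30,180,t);p,R=tool(pourpos(c,122,(512,218)),c,G);print(t,*delta(p,Ro.from_matrix(R)))
E
```

```text
t 16.72 q [-0.79  0.32 -0.29  2.14  1.36  1.35 -0.85] p [532.8 206.  176.9] F [ 0.1 -1.2 -2. ] gap 7.5 x [ 0.8  -0.46 -0.38] zaz 60.1
112 [ 2.3 -3.  -0. ] [0.19 0.08 0.51]
118 [-4.3 -3.  -0. ] [ 0.18  0.08 -5.49]
124 [-10.8  -2.3  -0. ] [  0.18   0.09 -11.49]
130 [-17.3  -1.   -0. ] [  0.17   0.1  -17.49]
```

```bash
python3 -m creep '[{"translation":[-2,-3,0],"turn":[0,0,-4],"gripper":-1},{"translation":[-6,-3,0],"turn":[0,0,-7.5],"gripper":-1},{"translation":[-10.8,-2.3,0],"turn":[0,0,-11.5],"gripper":-1},{"translation":[-14,-1.7,0],"turn":[0,0,-14.5],"gripper":-1},{"translation":[-17,-1,0],"turn":[0,0,-17.5],"gripper":-1},{"translation":[-17,-1,0],"turn":[0,0,-17.5],"gripper":-1},{"translation":[-17,-1,0],"turn":[0,0,-17.5],"gripper":-1},{"translation":[-17,-1,0],"turn":[0,0,-17.5],"gripper":-1},{"translation":[-17,-1,0],"turn":[0,0,-17.5],"gripper":-1},{"translation":[-17,-1,0],"turn":[0,0,-17.5],"gripper":-1},{"translation":[-17,-1,0],"turn":[0,0,-17.5],"gripper":-1}]' >/dev/null
python3 log.py
python3 - <<'E'
from ik import *
from h import *
G=graspR(45,1)
for t in(124,118,110,100,90,80,70,60,50):
    c=tiltR(-30,180,t);p,R=tool(pourpos(c,max(135,220-t),(505,222)),c,G);print(t,*delta(p,Ro.from_matrix(R)))
b=snap('side');a=snap('top')
B=cv2.resize(b['color'][190:320,210:350],None,fx=3,fy=3,interpolation=cv2.INTER_CUBIC)
A=cv2.resize(a['color'][170:300,160:280],None,fx=3,fy=3,interpolation=cv2.INTER_CUBIC)
cv2.imwrite('pics/p2.png',np.hstack([B,A])[:,:,::-1])
E
```

```text
t 17.63 q [-0.92  0.52 -0.25  2.15  1.51  1.64 -1.09] p [519.8 213.4 184.9] F [ 0.2  0.7 -2.3] gap 7.6 x [ 0.86 -0.5  -0.09] zaz 60.1
124 [ -3.1 -11.1   0. ] [0.09 0.09 5.98]
118 [ 3.3 -9.7  0. ] [ 0.09  0.08 11.98]
110 [11.6 -6.9  0. ] [ 0.1   0.08 19.98]
100 [21.4 -1.8  0. ] [ 0.11  0.07 29.98]
90 [30.1  4.9  0. ] [ 0.11  0.06 39.98]
80 [37.  8. -0.] [ 0.12  0.05 49.98]
70 [42.   7.3 -0. ] [1.200e-01 4.000e-02 5.998e+01]
60 [45.3  7.5 -0. ] [1.300e-01 3.000e-02 6.998e+01]
50 [46.8  8.3 -0. ] [1.300e-01 2.000e-02 7.998e+01]
```

View pics/p2.png

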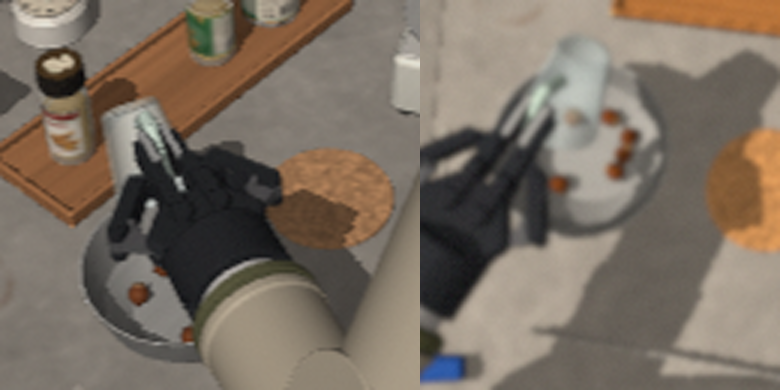

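Five nuts are clearly in the bowl in the top view: (612,117), (628,137), (623,155), (615,170) and (558,184). A pale spot at (575,117) is seen through the glass, so it could be a nut below the cup or still in it. I'll tip a little further with a small shake, then start upright and look again.

```bash
python3 -m creep '[{"translation":[-4,0,0],"turn":[0,0,-5],"gripper":-1},{"translation":[-6,2,0],"turn":[0,0,-9],"gripper":-1},{"translation":[-6,10,0],"turn":[0,0,-9],"gripper":-1},{"translation":[-6,-2,0],"turn":[0,0,-6],"gripper":-1},{"translation":[-6,8,0],"turn":[0,0,-9],"gripper":-1},{"translation":[-6,2,0],"turn":[0,0,-9],"gripper":-1},{"translation":[-6,2,0],"turn":[0,0,-9],"gripper":-1},{"translation":[-6,2,0],"turn":[0,0,-9],"gripper":-1}]' >/dev/null
python3 log.py
python3 - <<'E'
from ik import *
from h import *
G=graspR(45,1)
for t in(124,110,100,90,80,70,60,50,40):
    c=tiltR(-30,180,t);p,R=tool(pourpos(c,max(135,220-t),(505,222)),c,G);print(t,*delta(p,Ro.from_matrix(R)))
E
```

```text
t 18.4 q [-0.97  0.65 -0.21  2.13  1.56  1.78 -1.2 ] p [514.4 216.4 183.4] F [ 0.1 -0.6 -1.8] gap 7.7 x [ 0.86 -0.5   0.07] zaz 60.1
124 [  4.8 -12.6   0.1] [ 0.12  0.09 14.88]
110 [18.8 -6.2  0.1] [ 0.13  0.07 28.88]
100 [27.6  0.4  0.1] [ 0.14  0.06 38.88]
90 [35.1  8.4  0.1] [ 0.14  0.05 48.88]
80 [41.5 12.5  0.1] [1.500e-01 4.000e-02 5.888e+01]
70 [46.6 12.6  0. ] [1.600e-01 2.000e-02 6.888e+01]
60 [49.8 13.3  0. ] [1.600e-01 1.000e-02 7.888e+01]
50 [51.1 14.3  0. ] [ 0.16 -0.   88.88]
40 [50.5 15.3  0. ] [ 1.700e-01 -2.000e-02  9.888e+01]
```

```bash
python3 -m creep '[{"translation":[2,-6,0],"turn":[0,0,5],"gripper":-1},{"translation":[4,-12,0],"turn":[0,0,12],"gripper":-1},{"translation":[9,-11,0],"turn":[0,0,19],"gripper":-1},{"translation":[16,-8,0],"turn":[0,0,26],"gripper":-1},{"translation":[22,-4,0],"turn":[0,0,33],"gripper":-1},{"translation":[28,0.4,0],"turn":[0,0,39],"gripper":-1},{"translation":[33,6,0],"turn":[0,0,46],"gripper":-1},{"translation":[38,10,0],"turn":[0,0,53],"gripper":-1},{"translation":[42,12.5,0],"turn":[0,0,60],"gripper":-1},{"translation":[46,12.6,0],"turn":[0,0,67],"gripper":-1},{"translation":[48,13,0],"turn":[0,0,72],"gripper":-1},{"translation":[48,13,0],"turn":[0,0,72],"gripper":-1}]' >/dev/null
python3 log.py
python3 - <<'E'
from ik import *
from h import *
G=graspR(45,1)
for t in(60,50,40,30,20,10,0):
    c=tiltR(-30,180,t);p,R=tool(pourpos(c,max(135,220-t),(505,222)),c,G);print(t,*delta(p,Ro.from_matrix(R)))
b=snap('side');a=snap('top')
B=cv2.resize(b['color'][190:320,210:350],None,fx=3,fy=3,interpolation=cv2.INTER_CUBIC)
A=cv2.resize(a['color'][170:300,160:280],None,fx=3,fy=3,interpolation=cv2.INTER_CUBIC)
cv2.imwrite('pics/p3.png',np.hstack([B,A])[:,:,::-1])
E
```

```text
t 19.4 q [-0.4   0.17 -0.22  1.84  0.45  1.02  0.21] p [559.8 188.8 176.5] F [ 0.7 -1.4 -2.1] gap 7.4 x [ 0.32 -0.18 -0.93] zaz 59.8
60 [2.  3.5 1.3] [-0.27  0.06  6.78]
50 [3.3 2.5 1.3] [-0.27  0.08 16.78]
40 [4.  3.3 1.3] [-0.26  0.1  26.78]
30 [3.8 5.9 1.3] [-0.25  0.13 36.78]
20 [2.3 9.8 1.3] [-0.24  0.15 46.78]
10 [-0.6 15.1  1.2] [-0.23  0.17 56.78]
0 [-5.1 21.3  1.2] [-0.22  0.2  66.78]
```

View pics/p3.png

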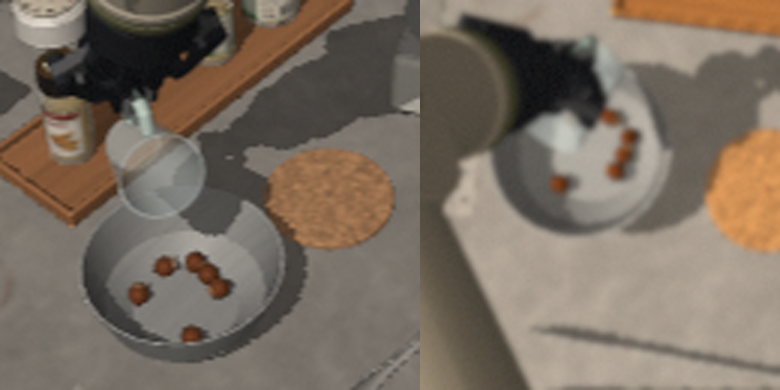

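All six nuts are in the bowl in the side view, at (165,266), (195,262), (208,272), (219,288), (139,293) and (191,334), and the cup is empty. That uses all 12 pictures, so from here I check by depth numbers. Turning the cup upright and moving over the mat.

```bash
python3 -m creep '[{"translation":[2,3.5,1.3],"turn":[0,0,5],"gripper":-1},{"translation":[3,3,1.3],"turn":[0,0,12],"gripper":-1},{"translation":[3.5,2.7,1.3],"turn":[0,0,19],"gripper":-1},{"translation":[4,3.3,1.3],"turn":[0,0,26],"gripper":-1},{"translation":[4,5,1.3],"turn":[0,0,33],"gripper":-1},{"translation":[3.5,7,1.3],"turn":[0,0,40],"gripper":-1},{"translation":[2.3,10,1.3],"turn":[0,0,47],"gripper":-1},{"translation":[0,14,1.2],"turn":[0,0,54],"gripper":-1},{"translation":[-3,18,1.2],"turn":[0,0,61],"gripper":-1},{"translation":[-5,21,1.2],"turn":[-0.2,0.2,66],"gripper":-1},{"translation":[-5,21,1.2],"turn":[-0.2,0.2,66.8],"gripper":-1},{"translation":[-5,21,1.2],"turn":[-0.2,0.2,66.8],"gripper":-1}]' >/dev/null
python3 log.py; python3 t.py 505 222 142 -30 0 15 42;python3 t.py 472 53.5 60 -30 0 15 42
python3 - <<'E'
# is the cup upright and where: fit axis to side depth
from h import *
from scipy.optimize import least_squares
b=snap('side');np.savez('/tmp/b5.npz',**b)
q=cloud(b)[150:290,190:330].reshape(-1,3);q=q[~np.isnan(q).any(1)]
q=q[(q[:,2]>130)&(q[:,2]<235)&(np.hypot(q[:,0]-505,q[:,1]-222)<40)]
def f(p,q):
    ax=np.array([p[3],p[4],1]);ax/=np.linalg.norm(ax);d=q-p[:3]*[1,1,0]-[0,0,142];h=d@ax
    return np.linalg.norm(d-h[:,None]*ax,axis=1)-(23+10.5/74*np.clip(h-4,0,74))
S=least_squares(f,[505,222,0,0,0],args=(q,),loss='soft_l1',f_scale=1.5)
print(len(q),S.x.round(3),'top z',np.percentile(q[:,2],[1,99]).round(1))
E
```

```text
t 20.5 q [-0.03  0.74 -0.24  1.21 -0.36  1.79  0.82] p [538.2 202.9 168.7] F [ 0.5 -0.1 -1. ] gap 7.8 x [-0.62  0.34 -0.71] zaz 60.3
TCP [541.7 200.8 173.4] [-6.2  0.4 -0.2] [-0.14 -0.5   0.16]
ik [-0.02  0.74 -0.24  1.2  -0.37  1.8   0.83] [0. 0.]
TCP [508.7  32.3  91.4] [  14.1  -97.3 -162.2] [-0.14 -0.5   0.16]
ik [ 0.17  0.75 -0.17  1.36 -0.25  1.73  1.1 ] [0. 0.]
1051 [ 4.99595e+02  2.24270e+02  1.23740e+01 -1.10000e-02  1.60000e-02] top z [140.5 215.5]
```

```bash
python3 -m creep '[{"translation":[-4,-4,-10],"turn":[0,0,0],"gripper":-1},{"translation":[-10,-10,-35],"turn":[0,-0.2,0],"gripper":-1},{"translation":[-18,-19,-65],"turn":[0,-0.4,0],"gripper":-1},{"translation":[-26,-27,-95],"turn":[-0.1,-0.5,0.1],"gripper":-1},{"translation":[-33,-35,-125],"turn":[-0.1,-0.5,0.1],"gripper":-1},{"translation":[-36,-45,-150],"turn":[-0.1,-0.5,0.1],"gripper":-1},{"translation":[-22,-60,-162],"turn":[-0.1,-0.5,0.1],"gripper":-1},{"translation":[-5,-78,-162],"turn":[-0.1,-0.5,0.1],"gripper":-1},{"translation":[9,-92,-162],"turn":[-0.1,-0.5,0.1],"gripper":-1},{"translation":[14,-97.3,-162.2],"turn":[-0.1,-0.5,0.1],"gripper":-1},{"translation":[14,-97.3,-162.2],"turn":[-0.1,-0.5,0.1],"gripper":-1}]' >/dev/null
python3 log.py; python3 t.py 472 53.5 10 -30 0 15 42; python3 t.py 472 53.5 6 -30 0 15 42
```

```text
t 21.47 q [ 0.17  0.75 -0.17  1.37 -0.25  1.73  1.1 ] p [508.6  33.   92.4] F [ 0.2 -0.4 -1.3] gap 7.7 x [-0.61  0.35 -0.71] zaz 60.1
TCP [508.7  32.3  41.4] [ 35.8 -36.2  -0.6] [ 0.09 -0.04  0.23]
ik [ 0.17  0.81 -0.16  1.38 -0.24  1.66  1.12] [0. 0.]
TCP [508.7  32.3  37.4] [ 38.7 -39.1  -0.6] [ 0.09 -0.04  0.23]
ik [ 0.17  0.82 -0.16  1.38 -0.24  1.66  1.13] [0. 0.]
```

```bash
python3 -m creep '[{"translation":[6,-6,-0.6],"turn":[0,0,0.2],"gripper":-1},{"translation":[14,-14,-0.6],"turn":[0,0,0.2],"gripper":-1},{"translation":[22,-22,-0.6],"turn":[0,0,0.2],"gripper":-1},{"translation":[29,-29,-0.6],"turn":[0,0,0.2],"gripper":-1},{"translation":[33,-33,-0.6],"turn":[0,0,0.2],"gripper":-1},{"translation":[35,-35.4,-0.6],"turn":[0,0,0.2],"gripper":-1},{"translation":[36,-36.3,-0.6],"turn":[0,0,0.2],"gripper":-1},{"translation":[36,-36.3,-0.6],"turn":[0,0,0.2],"gripper":-1}]' >/dev/null
python3 log.py
python3 -m creep '[{"translation":[0.5,-0.5,0],"turn":[0,0,0],"gripper":-1},{"translation":[1,-1,0],"turn":[0,0,0],"gripper":-1},{"translation":[1.5,-1.5,0],"turn":[0,0,0],"gripper":-1},{"translation":[1.5,-1.5,0],"turn":[0,0,0],"gripper":-1}]' >/dev/null
python3 log.py
```

```text
t 22.13 q [ 0.17  0.81 -0.16  1.38 -0.24  1.66  1.13] p [508.6  32.3  41. ] F [ 0.4  0.2 -2. ] gap 7.8 x [-0.61  0.35 -0.71] zaz 60.1
t 22.47 q [ 0.17  0.82 -0.16  1.38 -0.23  1.66  1.13] p [508.7  32.3  39. ] F [ 0.2 -0.2 -2.1] gap 7.5 x [-0.61  0.35 -0.71] zaz 60.1
```

```bash
python3 -m creep '[{"translation":[0.3,-0.3,0],"turn":[0,0,0],"gripper":-1},{"translation":[0.6,-0.6,0],"turn":[0,0,0],"gripper":-1},{"translation":[0.6,-0.6,0],"turn":[0,0,0],"gripper":-1}]' >/dev/null
python3 log.py
python3 -m creep '[{"translation":[0.3,-0.3,0],"turn":[0,0,0],"gripper":-1},{"translation":[0.5,-0.5,0],"turn":[0,0,0],"gripper":-1},{"translation":[0.5,-0.5,0],"turn":[0,0,0],"gripper":-1}]' >/dev/null
python3 log.py
python3 -m creep '[{"translation":[0.3,-0.3,0],"turn":[0,0,0],"gripper":-1},{"translation":[0.4,-0.4,0],"turn":[0,0,0],"gripper":-1},{"translation":[0.4,-0.4,0],"turn":[0,0,0],"gripper":-1}]' >/dev/null
python3 log.py
```

```text
t 22.72 q [ 0.17  0.82 -0.16  1.38 -0.23  1.66  1.13] p [508.7  32.3  38.2] F [ 0.5  0.2 -1.3] gap 7.3 x [-0.61  0.35 -0.71] zaz 60.1
t 22.97 q [ 0.17  0.82 -0.16  1.38 -0.23  1.66  1.13] p [508.7  32.3  37.5] F [-0.2  0.4 -1.7] gap 7.5 x [-0.61  0.35 -0.71] zaz 60.1
t 23.22 q [ 0.17  0.82 -0.16  1.38 -0.23  1.66  1.13] p [508.8  32.2  37.2] F [ 0.  -0.7  2.3] gap 7.7 x [-0.61  0.35 -0.71] zaz 60.1
```

Contact is made, with the force moving from -1.7 to +2.3 N. I'll ease the grip to 20 N, open slowly and back out along the tool axis.

```bash
python3 -m creep '[{"translation":[0,0,0],"turn":[0,0,0],"gripper":-1},{"translation":[0,0,0],"turn":[0,0,0],"gripper":-0.8},{"translation":[0,0,0],"turn":[0,0,0],"gripper":-0.74},{"translation":[0,0,0],"turn":[0,0,0],"gripper":-0.69},{"translation":[0,0,0],"turn":[0,0,0],"gripper":-0.62},{"translation":[0,0,0],"turn":[0,0,0],"gripper":-0.52},{"translation":[0,0,0],"turn":[0,0,0],"gripper":-0.4},{"translation":[0,0,0],"turn":[0,0,0],"gripper":-0.3},{"translation":[0,0,0],"turn":[0,0,0],"gripper":-0.3}]' 20 >/dev/null
python3 log.py
python3 -m creep '[{"translation":[-5,0,0],"turn":[0,0,0],"gripper":-0.3},{"translation":[-14,0,0],"turn":[0,0,0],"gripper":-0.3},{"translation":[-28,0,0],"turn":[0,0,0],"gripper":-0.3},{"translation":[-48,0,0],"turn":[0,0,0],"gripper":-0.3},{"translation":[-72,0,0],"turn":[0,0,0],"gripper":-0.3},{"translation":[-95,0,0],"turn":[0,0,0],"gripper":-0.3},{"translation":[-110,0,0],"turn":[0,0,0],"gripper":-0.3},{"translation":[-110,0,0],"turn":[0,0,0],"gripper":-0.3},{"translation":[-110,0,0],"turn":[0,0,0],"gripper":-0.3}]' >/dev/null
python3 log.py
python3 - <<'E'
from h import *
from scipy.optimize import least_squares
b=snap('side');a=snap('top');P=cloud(b).reshape(-1,3);Q=cloud(a)
q=P[~np.isnan(P).any(1)]
q=q[(q[:,2]>14)&(q[:,2]<100)&(np.hypot(q[:,0]-472,q[:,1]-53.5)<38)]
def f(p,q):
    ax=np.array([p[2],p[3],1]);ax/=np.linalg.norm(ax);d=q-[p[0],p[1],6];h=d@ax
    return np.linalg.norm(d-h[:,None]*ax,axis=1)-(23+10.5/74*np.clip(h-4,0,74))
S=least_squares(f,[472,53,0,0],args=(q,),loss='soft_l1',f_scale=1.5)
print('cup',len(q),S.x.round(3),'top z',np.percentile(q[:,2],99).round(1))
for n,x,y,z in(('spa',684,139,113),('spb',661,-31,113),('tin',656,-113,80)):
    m=P[(np.hypot(P[:,0]-x,P[:,1]-y)<50)&(abs(P[:,2]-z)<8)];print(n,len(m),m.mean(0).round(1) if len(m) else '')
# brown nut blobs in bowl, side view
c=b['color'];hsv=cv2.cvtColor(c,cv2.COLOR_RGB2HSV);W=cloud(b)
m=((hsv[:,:,1]>120)&(hsv[:,:,2]<190)&(np.hypot(W[:,:,0]-501,W[:,:,1]-214)<80)&(W[:,:,2]<60)).astype(np.uint8)
n,_,st,ce=cv2.connectedComponentsWithStats(m);print('blobs',[(int(s[4]),ce[i+1].round().tolist()) for i,s in enumerate(st[1:])])
E
```

```text
t 23.97 q [ 0.17  0.82 -0.16  1.38 -0.23  1.66  1.13] p [508.8  32.2  37.3] F [-0.   0.1  0.1] gap 30.3 x [-0.61  0.35 -0.71] zaz 60.1
t 24.72 q [ 0.18  0.88 -0.14  1.09 -0.23  1.89  1.11] p [576.7  -6.9 115.2] F [-0.7 -0.2 -0.7] gap 29.7 x [-0.61  0.35 -0.71] zaz 60.1
cup 733 [ 4.70732e+02  5.32650e+01 -1.10000e-02  1.90000e-02] top z 85.1
spa 164 [683.5 142.1 111.8]
spb 55 [659.6 -19.4 111.3]
tin 110 [ 658.6 -102.    76.7]
blobs [(92, [279.0, 281.0]), (30, [264.0, 278.0]), (32, [256.0, 288.0]), (26, [273.0, 301.0])]
```

The cup stands upright on the mat and the blob areas fit six nuts in the bowl. I'll back off a bit further, then compare the jars with the first side picture before handing in.

```bash
python3 -m creep '[{"translation":[-30,30,0],"turn":[0,0,0],"gripper":-0.3},{"translation":[-60,60,0],"turn":[0,0,0],"gripper":-0.3},{"translation":[-80,80,0],"turn":[0,0,0],"gripper":-0.3},{"translation":[-100,100,0],"turn":[0,0,0],"gripper":-0.3},{"translation":[-100,100,0],"turn":[0,0,0],"gripper":-0.3},{"translation":[-100,100,0],"turn":[0,0,0],"gripper":-0.3},{"translation":[-100,100,0],"turn":[0,0,0],"gripper":-0.3},{"translation":[-100,100,0],"turn":[0,0,0],"gripper":-0.3}]' >/dev/null
python3 log.py
python3 - <<'E'
from h import *
b0=dict(np.load('/tmp/b.npz'));b=snap('side')
for s in(b0,b):
    P=cloud(s).reshape(-1,3)
    for n,x,y,z in(('spa',684,139,113),('spb',661,-31,113),('tin',656,-113,80)):
        m=P[(np.hypot(P[:,0]-x,P[:,1]-y)<40)&(abs(P[:,2]-z)<8)];print(n,len(m),m.mean(0).round(1) if len(m) else '')
    q=P[(np.hypot(P[:,0]-472,P[:,1]-53)<40)&(P[:,2]>75)&(P[:,2]<95)];print('cup rim',len(q),q.mean(0).round(1) if len(q) else '')
E
```

```text
t 25.48 q [ 0.35  0.79 -0.48  1.   -0.12  2.06  0.91] p [568.   -2.6 246.6] F [ 0.3 -0.9 -0.4] gap 30.1 x [-0.6   0.36 -0.71] zaz 59.8
spa 175 [683.2 142.2 111.3]
spb 159 [660.  -28.7 111.9]
tin 223 [ 655.1 -112.1   76.9]
cup rim 0 
spa 166 [683.6 142.3 111.9]
spb 155 [660.  -28.7 112.3]
tin 229 [ 654.3 -111.7   76.8]
cup rim 179 [472.2  51.8  80.4]
```

```bash
python3 -c "
from plant import env
print(env.sign_off())"
```

```text
the job is handed in; nothing more can be done
None
```

The job is done and handed in at 25.5 s of the 69 s allowed; the hand-in itself gives no verdict.

**What I did**
- I lifted the cup by its wall with a 20 N grip and stood it gently on the scale plate. I let go for about 3.5 s before taking it again, and the plate had sunk about 5 mm.
- I took it again by the handle only and tipped the nuts into the bowl. I then lowered the empty cup onto the cork mat in small steps, with the last force reading at about 2 N.

**Last checks**
- **Nuts:** the picture taken right after the pour shows all six in the bowl and the cup empty. At the end I could only check by colour: three single spots and one merged spot the size of three nuts, which fits six.
- **Cup:** it stands on the mat about 1–2 mm from the centre. The fitted lean is about 1°, which is within the measuring noise.
- **Jars and tin:** both jars and the tin are within about 1 mm of where they started.
- **Robot:** the gripper was clear of everything at hand-in.

**What did not go cleanly**
- Joint 6 read 2.06 twice, which is exactly its upper limit: on the approach to the handle and on the final retreat.
- The finger gap read 7.6 mm on the 11 mm handle at 110 N. I put that down to soft pads, and the handle did not slip.

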